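Turn the sharpening stone over on its holder's edge

TASK

Turn the two-sided sharpening stone over onto its blue holder with the fingertips, without picking it up: push it flat along the bench until its long edge lies against the front edge of the holder, tip it up there until it stands on edge, and push it over so that it lies on the bed white face up; then push it back, square, against the rear stop, with neither end sticking out past the holder's sides. Never lift the stone clear, and leave the other things alone.

Things in the scene. Friction and masses are not known exactly. Their poses are not given: they have to be found in the camera images.
- holder: fixed blue sharpening-stone holder, 150 mm wide (y). Origin on the bench at the foot of the middle of its front face; +x points from the front face to the rear stop (away from the robot, within 0.35 rad of yaw), y along the front edge, z up. The front face (x = 0) is an upright step, 14 mm high. At x = 64 mm the rear stop rises to z = 22 mm (14 mm thick, two screws on top). No side walls.
- bed (a point): where the stone's middle belongs on the holder: a point on the flat bed (black rubber inlay), 14 mm above the bench, 34 mm behind the front edge, mid-width. The bed reaches from the front edge to the rear stop (64 mm); axes as the holder's
- stone: loose sharpening stone, 60 (its x) x 110 (y) x 18 mm (z), about 0.2 kg, one face dark grey, one cream white, its two long edges brown and fully rounded (radius 9 mm), rough. Origin at its centre; +z points out of the dark face, up at the start, when it lies flat on the bench before the holder, 10 to 70 mm clear of it, long edges along the holder's front within 0.3 rad
- hinge_edge (a point): axis of the stone's rounded long edge that faces the holder at the start, mid-length: 21 mm from the stone's centre along its +x (9 mm inside the rim). Jammed in the corner of bench and step it acts as a hinge: a fingertip pressed below mid-height on the other long edge raises it by friction; to tilt it by t rad the tip moves 42(1-cos t) mm inwards and 42 sin t + 9 t mm up
- scaler: bystander to be left alone, loose on the bench: double-ended scaler, 194 mm long, red and pink sleeves; origin at the centre of its underside
- probe: bystander to be left alone, loose on the bench: double-ended probe, 137 mm long, red sleeve; origin at the centre of its underside
- bur_block: bystander to be left alone, loose on the bench: drilled block with standing burs, 62x104 mm, 57 mm high; origin at the centre of its underside
- splint_case: bystander to be left alone, loose on the bench: purple splint case, 84x64 mm, 25 mm high; origin at the centre of its underside
- paste_tube: bystander to be left alone, loose on the bench: white squeeze tube with green cap, 104 mm long, 24 mm high; origin at the centre of its underside
- cast_upper: bystander to be left alone, loose on the bench: white plaster dental cast, 52x58 mm, 27 mm high; origin at the centre of its underside
Things that resemble listed ones, but are neither listed nor needed, are in the scene too. What is shaped like the stone but pink is not meant.

How it is judged:
On the way, in this order (a step that is already met when the one before it is completed fails the run):
1. the stone lies flat on the bench, dark face up, its long edge against the holder's front face (x of hinge_edge in the frame of holder above -0.013 m and z of stone in the frame of holder below 0.014 m and angle between stone's own z axis and vertical below 0.12 rad and angle between the x axis of stone and the x axis of holder, either way round below 0.12 rad), for 0.05 s.
2. the stone stands tipped up on that edge, at the foot of the holder's front face (angle between stone's own z axis and vertical between 1 and 1.9 rad and z of hinge_edge in the frame of holder below 0.026 m and x of hinge_edge in the frame of holder between -0.03 and 0.01 m), for 0.05 s.
At the end, for the whole second after the job is handed in: The stone lies flat on the holder's bed, white face up (within 0.1 rad), square to the rear stop (0.1 rad) and against it (gap up to 6 mm), its ends within the holder's width (centre within 22 mm of the holder's middle), at rest (angle between stone's own z axis and vertical above 3.04 rad and x of stone in the frame of holder between 0.028 and 0.037 m and y of stone in the frame of holder between -0.022 and 0.022 m and z of stone in the frame of holder between 0.02 and 0.026 m and angle between the x axis of stone and the x axis of holder, either way round below 0.1 rad and linear speed of stone below 0.01 m/s); the robot touches nothing.
It fails at once if the stone is lifted or carried: its centre rises over 50 mm above the bench (tipping it over the edge needs about 35 mm) (height (world z) of stone above 0.05 m).
It fails at once if the edge that the stone tips on is lifted clear: over 45 mm above the bench (height (world z) of hinge_edge above 0.045 m).
It fails at once if the stone is picked up level, dark face up: its centre over 26 mm above the bench while tilted by less than 0.35 rad (height (world z) of stone above 0.026 m and angle between stone's own z axis and vertical below 0.35 rad).
It fails at once if another thing is moved by more than 15 mm (distance of any of scaler, probe, bur_block, splint_case, paste_tube, cast_upper from where it was at the start of the episode above 0.015 m).
It also fails if it takes over 72 s, if anything falls off the work surface, if the arm or the gripper's body presses on something with over 40 N, if the wrist force passes 120 N, or if a joint passes its speed limit or range.

ROBOT

A 7-joint arm with a two-finger parallel gripper is mounted at the origin on a cart in front of the work surface, level with it; the furniture and walls round the work are solid. World frame = base frame: x ahead of the robot, y to its left, z up, the work surface at z = 0. Lengths are in m, angles in rad, forces in N, time in s.
With the tool pointing down it reaches from about 0.4 to 0.85 m from the base axis. Payload 10.4 kg.
Tool frame: the origin (TCP) lies where the fingers leave the gripper's body, on its centre line; the fingertips stand 70 mm ahead of it and the grasp point (between the pads) lies r.grip_depth ahead of it (r.grip_depth is the distance from the TCP to the grasp point, in m); z points along the fingers, y is the direction in which the jaws open and shut (so a half turn about z gives the same grasp; the last joint's range is limited). The gripper opens to 87 mm and grips with 3 to 60 N. Pads are 19 mm wide; open, the fingers measure 117 mm over their backs; the gripper's body (75 mm by 190 mm) begins 51 mm behind the grasp point.
Start: joints at [1.105, 0.332, -0.065, 1.46, 0.022, 1.35, -0.088], TCP at [0.268, -0.565, 0.292] pointing down, gripper open.
Joint ranges: [-2.6, 2.6], [-0.5, 2.12], [-1.47, 1.34], [0.16, 2.42], [-1.27, 4.41], [0.06, 2.06], [-2.6, 2.6]. Speed limits (rad/s): [2.22, 2.22, 2.79, 2.79, 3.14, 3.14, 3.14].

INTERFACE

Orientations are given as a unit quaternion [x, y, z, w].
In Python, from bench import monitor, viewer, workorder, nets, r gives the robot as it stands.
- The arm moves only by the tool drive_tool, never from a script. Its argument "plan" is a list of rows, each an object of numbers: "rx", "ry", "rz": the turn, a rotation vector about the tool's x, y, z in units of 360 degrees (1.0 is 360 degrees); "x", "y", "z": the shift along the tool's x, y, z in units of 1000 mm (1.0 is 1000 mm); "fingers": the opening, from 0 (shut) to 1 (fully open). In form: [{"rx": .., "ry": .., "rz": .., "x": .., "y": .., "z": .., "fingers": ..}, ...]. A call has 1 to 12 rows; each row is the pose to reach, as a shift and turn from the pose commanded when the call began, along the tool's axes at that moment, turning the shorter way round; what a row does not reach only later rows make up. A row lasts 1/8 s, in which the tool goes at most 62.5 mm and 10.7 degrees, less where a joint would pass 70% of its speed; a pose out of reach is approached as far as the arm can. A call with a number of a shift or a turn outside -1 to 1 is refused whole. A call with a gripper value outside its range is refused whole. The fingers move at their own pace and stop on an object; "squeeze" is the grip in N (left out, the last holds). Time passes only in rows, so rows that repeat a pose let the fingers close. It gives the time, the measured TCP pose, the force and the opening at its end, in the units of the state.
- monitor.read_state(): the state, without advancing time (a new reading comes with each control period).
- viewer.camera(name): name is "scene" or "side" or "wrist"; returns a dict with "color" (480x640x3 uint8, red, green, blue), "depth" (480x640 float32, m along the optical axis (not along the pixel's ray), 0 where there is no reading), "camera_matrix" (3x3 intrinsics, pixels), "xyz" and "rotation" of the camera in the world. Camera axes: x right, y down, z forward; pixel columns grow to the right and rows downward; lengths in m; the calibration is good to about 2 mm. A picture is of the moment at which its call begins.
- workorder.close_job(): hands the job in, once; it reports no verdict.
Trained networks look in the newest picture that a camera, given by its name, has taken for a name from the list of things; names that differ only in an ending like _2 or _b are one class to them, and where a whole thing is asked for, a point or a joint stands for the part that bears it (a point fixed in the world has none). Each returns a list of dicts, best first, with "confidence" (0 to 1); they miss things now and then, are a little off and sometimes report something else, mostly with a low value. They report only what shows in the picture. A call takes as long as a camera call. They do not tell look-alikes from the thing itself.
- nets.find_in(label, camera): "centre" ([x, y, z] in m, in world coordinates, good to about 4 mm: the middle of the surface that is visible of it).
- nets.regions_of(label, camera): "region" (480x640 bool, what is visible of it).
The state is a dict: "time": time; "joint_positions": joint angles; "joint_vel": joint speeds; "joint_torque": joint torques, N m; "ee_pos": TCP position; "eef_rot": TCP orientation; "ft_force": force on the tool from outside, world axes, zero at the start; "torque": the same for the moment, N m; "width": finger opening in m.
Only numpy, scipy, OpenCV 4.12 (cv2) and the standard library are available. Lean on these libraries where they do the work, as an engineer would, in place of code of your own. Each camera call takes 0.05 s, during which the arm holds its last target.

## Working session

There is one attempt and no reset: what is moved stays moved. The work goes in short steps, Python scripts to look and compute and a tool call to move; the robot and the scene stay as the last step left them, time stands still between calls to the robot, and variables do not carry over. Pictures are saved under pics/ and viewed, and the job is handed in when it is done.

Besides the shell and the picture viewer there is one more tool, called after "Emit:" as name([rows], argument=value, ...), one row to a line, values as JSON. drive_tool: Moves the arm, as the interface text tells. Its arguments: {"type":"object","properties":{"plan":{"type":"array","items":{"type":"object","properties":{"rx":{"type":"number","minimum":-1,"maximum":1},"ry":{"type":"number","minimum":-1,"maximum":1},"rz":{"type":"number","minimum":-1,"maximum":1},"x":{"type":"number","minimum":-1,"maximum":1},"y":{"type":"number","minimum":-1,"maximum":1},"z":{"type":"number","minimum":-1,"maximum":1},"fingers":{"type":"number"}}}},"squeeze":{"type":"number"}},"required":["plan"]}

```bash
mkdir -p pics; ls
cat > h.py <<'E'
import numpy as np, cv2
from bench import monitor, viewer, workorder, nets, r
from scipy.spatial.transform import Rotation as R
def snap(name, fn=None):
    c=viewer.camera(name)
    if fn: cv2.imwrite('pics/'+fn, cv2.cvtColor(c['color'],cv2.COLOR_RGB2BGR))
    return c
def cloud(c):
    d=c['depth']; K=np.array(c['camera_matrix']); v,u=np.mgrid[0:480,0:640]
    P=np.stack([(u-K[0,2])/K[0,0]*d,(v-K[1,2])/K[1,1]*d,d],-1)
    return P@rot(c).T+np.array(c['xyz'])
def rot(c):
    q=np.array(c['rotation'])
    return R.from_quat(q).as_matrix() if q.size==4 else q
E
python3 - <<'E'
from h import *
s=monitor.read_state(); print({k:np.round(v,4) for k,v in s.items()}); print(r.grip_depth)
for n in ['scene','side','wrist']:
    c=snap(n,n+'0.png'); print(n,c['xyz'],np.round(rot(c),3).tolist(),np.array(c['camera_matrix']).tolist())
    for l in ['holder','stone']:
        print(l,[(round(d['confidence'],2),np.round(d['centre'],3).tolist()) for d in nets.find_in(l,n)])
E
```

```text
pics
{'time': np.float64(0.0), 'joint_positions': array([ 1.1054,  0.3329, -0.0647,  1.4609,  0.0216,  1.3499, -0.0885]), 'joint_vel': array([-0.0004,  0.0006, -0.0007,  0.0008, -0.0009, -0.0005,  0.0013]), 'joint_torque': array([ 5.00000e-04, -6.23251e+01,  2.51000e-02, -3.89909e+01,
       -6.12000e-02,  3.97000e-02,  1.00000e-04]), 'ee_pos': array([ 0.2677, -0.5645,  0.2915]), 'eef_rot': array([ 9.756e-01,  2.196e-01, -2.000e-04, -7.000e-04]), 'ft_force': array([-0.5702, -0.266 , -0.2218]), 'torque': array([-0.0171,  0.0109,  0.0019]), 'width': np.float64(0.0873)}
0.051
scene [0.07354284 0.13848781 0.81886613] [[-0.402, -0.726, 0.559], [-0.916, 0.326, -0.236], [-0.011, -0.606, -0.795]] [[541.9419405857981, 0.0, 318.77854321122055], [0.0, 541.9419405857981, 246.48796659762147], [0.0, 0.0, 1.0]]
holder [(0.88, [0.61, 0.002, 0.018])]
stone [(0.71, [0.458, -0.149, 0.018]), (0.66, [0.501, -0.003, 0.017])]
side [0.62954632 0.64444963 0.72834502] [[-1.0, -0.011, 0.01], [-0.014, 0.691, -0.723], [0.001, -0.723, -0.691]] [[523.1249717774175, 0.0, 322.46349187909567], [0.0, 523.1249717774175, 233.84162141826124], [0.0, 0.0, 1.0]]
holder [(0.69, [0.611, 0.012, 0.014])]
stone [(0.87, [0.51, 0.003, 0.017]), (0.83, [0.466, -0.145, 0.018])]
wrist [ 0.32976274 -0.5358123   0.38525133] [[0.429, -0.874, -0.228], [-0.903, -0.415, -0.107], [-0.001, 0.252, -0.968]] [[410.7230333639261, 0.0, 316.3574790215432], [0.0, 410.7230333639261, 247.88363824517387], [0.0, 0.0, 1.0]]
holder []
stone []
```

View pics/scene0.png

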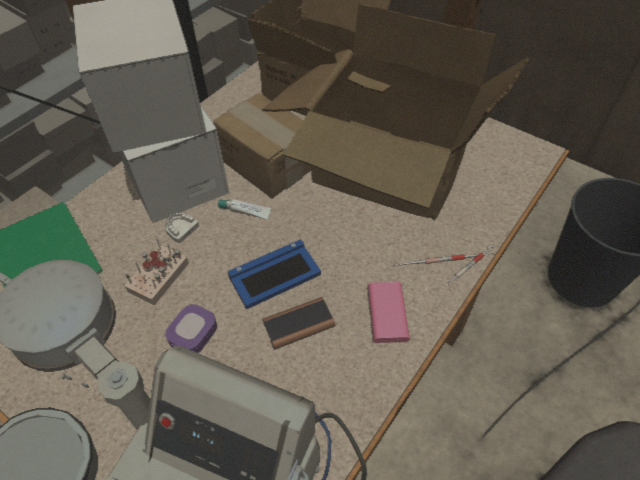

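View pics/side0.png

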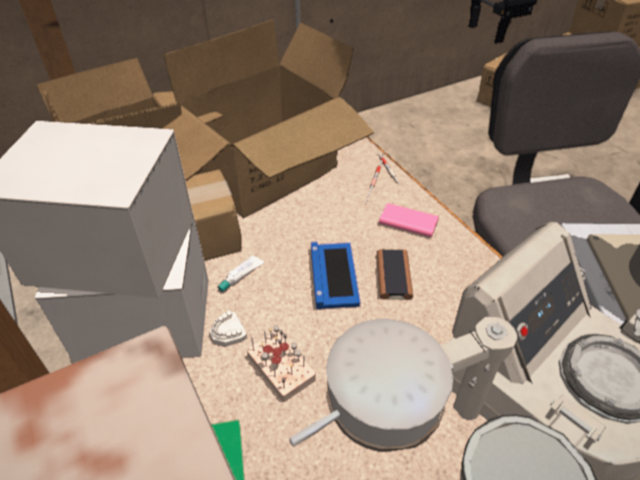

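Two things look like the stone: the dark grey bar with brown edges, at scene (299,322) and side (394,274), and the pink bar, at scene (388,311) and side (409,220). The dark one fits: grey face up, brown rounded long edges, directly in front of the blue holder. I'll confirm it in an enlarged crop and fit the poses.

```bash
cat >> h.py <<'E'
def fit(label,cam,near=None,c=None,zmin=0.008,zmax=0.03):
    if c is None: c=snap(cam)
    P=cloud(c); best=None
    for d in nets.regions_of(label,cam):
        m=np.array(d['region']); m=cv2.erode(m.astype(np.uint8),np.ones((2,2)))>0
        p=P[m&(c['depth']>0)]
        if len(p)<30: continue
        if near is None or np.linalg.norm(np.median(p,0)[:2]-near)<0.05:
            best=(d,p,m);break
    return c,best
def rect(p):
    (cx,cy),(w,h),a=cv2.minAreaRect((p[:,:2]*1000).astype(np.float32))
    return np.array([cx,cy])/1000,(w,h),a
E
python3 - <<'E'
from h import *
for n in ['scene','side']:
    c=snap(n)
    for l,near in [('stone',(0.505,0)),('holder',(0.61,0.005))]:
        _,b=fit(l,n,near,c)
        if b is None: print('none',n,l); continue
        p=b[1]; z=p[:,2]; print(n,l,len(p),'z pct',np.round(np.percentile(z,[2,10,50,90,98]),4), 'rect all',rect(p))
        for lo,hi in ([(0.012,0.025)] if l=='stone' else [(0.008,0.018),(0.019,0.028)]):
            q=p[(z>lo)&(z<hi)]
            print('  ',lo,hi,len(q),rect(q) if len(q)>5 else '')
    for l in ['scaler','probe','bur_block','splint_case','paste_tube','cast_upper']:
        print(l,[(round(d['confidence'],2),np.round(d['centre'],3).tolist()) for d in nets.find_in(l,n)])
    im=cv2.cvtColor(c['color'],cv2.COLOR_RGB2BGR)
    x0,y0,w=(220,230,130) if n=='scene' else (300,190,140)
    cv2.imwrite(f'pics/crop_{n}.png',cv2.resize(im[y0:y0+int(w*.9),x0:x0+w+60],None,fx=4,fy=4,interpolation=cv2.INTER_CUBIC))
E
```

```text
scene stone 1956 z pct [0.01   0.0144 0.0173 0.0192 0.0205] rect all (array([ 0.50652734, -0.0047809 ]), (110.00493621826172, 57.87311553955078), 88.92031860351562)
   0.012 0.025 1865 (array([ 0.50652734, -0.0047809 ]), (110.00493621826172, 57.87311553955078), 88.92031860351562)
scene holder 3363 z pct [0.0026 0.0111 0.0141 0.0204 0.023 ] rect all (array([ 0.6175965 , -0.00277245]), (78.22005462646484, 149.4747314453125), 5.666808605194092)
   0.008 0.018 2679 (array([ 0.61406537, -0.00305417]), (70.90322875976562, 149.6315155029297), 4.886244773864746)
   0.019 0.028 431 (array([ 6.46076416e-01, -2.03826904e-04]), (21.031347274780273, 148.96246337890625), 5.666808128356934)
scaler [(0.61, [0.522, -0.3, 0.006])]
probe [(0.55, [0.488, -0.338, 0.003]), (0.25, [0.502, -0.003, 0.016])]
bur_block [(0.97, [0.694, 0.188, 0.025]), (0.62, [0.616, -0.003, 0.012])]
splint_case [(0.84, [0.56, 0.164, 0.025])]
paste_tube [(0.73, [0.786, -0.007, 0.009])]
cast_upper [(0.95, [0.791, 0.123, 0.008])]
side stone 1517 z pct [0.0032 0.0131 0.0172 0.0191 0.02  ] rect all (array([ 0.50609799, -0.00304472]), (111.10460662841797, 58.37062072753906), 89.6112289428711)
   0.012 0.025 1386 (array([ 0.50636801, -0.00334565]), (110.50641632080078, 57.82654571533203), 89.6112289428711)
side holder 2710 z pct [0.0035 0.0115 0.0138 0.0211 0.023 ] rect all (array([ 0.61545416, -0.00322092]), (80.08125305175781, 152.93463134765625), 5.518593788146973)
   0.008 0.018 2147 (array([ 0.6152442 , -0.00252555]), (75.67485046386719, 151.07737731933594), 5.098618030548096)
   0.019 0.028 424 (array([0.64842963, 0.0016051 ]), (13.50476360321045, 146.5511016845703), 5.3752546310424805)
scaler [(0.6, [0.523, -0.292, 0.006])]
probe [(0.5, [0.493, -0.334, 0.008])]
bur_block [(0.63, [0.702, 0.198, 0.023]), (0.59, [0.61, 0.007, 0.014])]
splint_case []
paste_tube [(0.97, [0.791, -0.0, 0.013])]
cast_upper [(0.86, [0.798, 0.132, 0.013])]
```

View pics/crop_scene.png

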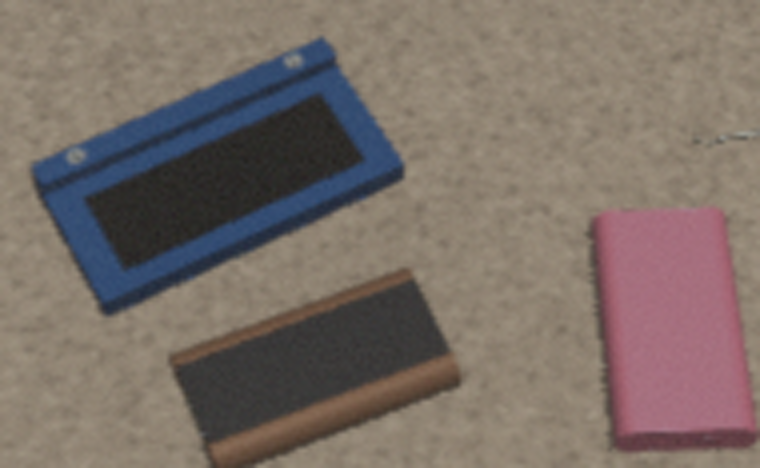

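View pics/crop_side.png

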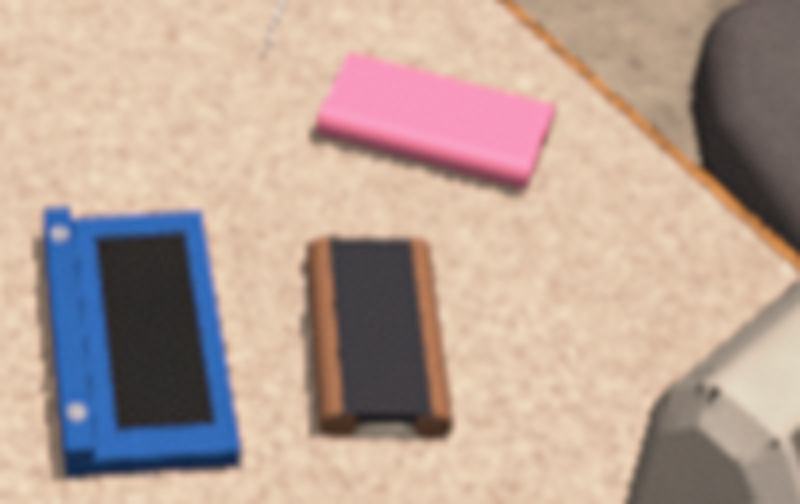

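The enlarged crop confirms it: the dark grey face is up and both long edges are brown, facing the blue holder at crop (215,180). The other bar is uniformly pink. Next I'll get the holder-frame numbers and check the clearance round the arm.

```bash
cat >> h.py <<'E'
HY=0.096; HO=np.array([0.5777,-0.0067])
def toh(p):
    p=np.asarray(p); c,s=np.cos(HY),np.sin(HY); d=p[...,:2]-HO
    out=np.array(p,float); out[...,0]=c*d[...,0]+s*d[...,1]; out[...,1]=-s*d[...,0]+c*d[...,1]; return out
def tow(p):
    c,s=np.cos(HY),np.sin(HY); p=np.asarray(p,float)
    return np.array([HO[0]+c*p[0]-s*p[1],HO[1]+s*p[0]+c*p[1],p[2]])
def mv(target_h, yaw=HY, pitch=0.0, z_is_tip=True):
    """delta in tool axes (shift, rotvec) to put TCP/tip-centre at holder coords with tool x along yaw, pointing down"""
    s=monitor.read_state(); Rc=R.from_quat(s['eef_rot']); p=np.array(s['ee_pos'])
    # desired: x=(c,s,0), z=(0,0,-1)
    c,sn=np.cos(yaw),np.sin(yaw)
    Rd=R.from_matrix(np.array([[c,sn,0],[sn,-c,0],[0,0,-1]]))*R.from_euler('y',pitch)
    t=tow(target_h)-0.07*Rd.as_matrix()[:,2]
    sh=Rc.inv().apply(t-p); rv=(Rc.inv()*Rd).as_rotvec()/(2*np.pi)
    print('shift',np.round(sh,4),'turn',np.round(rv,4)); return sh,rv
def st():
    s=monitor.read_state(); Rm=R.from_quat(s['eef_rot']).as_matrix(); tip=np.array(s['ee_pos'])+0.07*Rm[:,2]
    print('t',round(float(s['time']),2),'tip_h',np.round(toh(tip),4),'yaw',round(float(np.arctan2(Rm[1,0],Rm[0,0])),3),'z',np.round(Rm[:,2],3),'F_h',np.round(R.from_euler('z',-HY).apply(s['ft_force']),2),'w',round(float(s['width']),4))
E
python3 - <<'E'
from h import *
st(); print(toh([0.5064,-0.004,0.018]))
g=np.zeros((14,18))
P=np.concatenate([cloud(c)[c['depth']>0] for c in (snap('scene'),snap('side'))])
for i in range(14):
  for j in range(18):
    x=0.2+0.04*i;y=-0.36+0.04*j
    m=(P[:,0]>=x)&(P[:,0]<x+.04)&(P[:,1]>=y)&(P[:,1]<y+.04)
    g[i,j]=np.percentile(P[m,2],97)*1000 if m.sum()>3 else -99
print('y',[round(-0.36+.04*j,2) for j in range(18)])
for i in range(14): print(round(.2+.04*i,2),g[i].astype(int))
mv([-0.13,0.009,0.10]); mv([-0.13,0.009,0.002])
E
```

```text
t 1.35 tip_h [-0.362  -0.5258  0.2223] yaw 0.443 z [ 0. -0. -1.] F_h [-0.49  0.24 -0.22] w 0.0869
[-0.0707129   0.00952186  0.018     ]
y [-0.36, -0.32, -0.28, -0.24, -0.2, -0.16, -0.12, -0.08, -0.04, 0.0, 0.04, 0.08, 0.12, 0.16, 0.2, 0.24, 0.28, 0.32]
0.2 [-99 -99 -99 -99 -99 -99 -99 -99 -99 -99 -99 130 113 102 113  96 110 101]
0.24 [-99 -99 -99 -99 -99 -99 -99 -99  15  11 189 196 166 120 111  96 111  96]
0.28 [-777 -781  -99  -99  -99  -99    1    2   16   18  203  204  195  160
  115  111  109  115]
0.32 [-779 -778 -780 -779    0    1    2    2    2   37  197  205  204  193
  156  111  115  115]
0.36 [-779 -778   -8    1    1    2    2    2    2    2    2  200  205  205
  192  144   92  116]
0.4 [-779    0    1    2   17   19   18    2    2    2    2    2  201  206
  204  205  198  117]
0.44 [  1   3   2   2  19  19  15  11  12  12   2   2   1 190  62 199 195 183]
0.48 [  8   8   2   2  19  19   2  19  20  19  19   2   2 -99 -99 216 222 222]
0.52 [  2   8 161   5   2  16   2  18  19  19  18   2  26  27  25 223 228 227]
0.56 [271 181 174 165   2   2   2  15  16  16  15   2  27  27  25 222 226 227]
0.6 [210 188 183 175 167   2   2  16  16  16  20   2  24  24   2 215 222 222]
0.64 [-99 189 189 183 176 172   2  23  23  23  23   2   2  46  24   2   1   1]
0.68 [-99 -99 189 189 183 178 175   2   2   2   2   2  46  49  43  22   1   1]
0.72 [-99 -99 -99 189 189 183 180   4   2   2   2   2  45  49  48   2   9  10]
shift [ 0.3999 -0.4241  0.1223] turn [ 0.     -0.      0.0552]
shift [ 0.3999 -0.4241  0.2203] turn [ 0.     -0.      0.0552]
```

Emit:
drive_tool([
  {"x":0.4,"y":-0.42,"z":0.0,"rz":0.055,"fingers":0.7},
  {"x":0.4,"y":-0.42,"z":0.0,"rz":0.055,"fingers":0.7},
  {"x":0.4,"y":-0.42,"z":0.0,"rz":0.055,"fingers":0.7},
  {"x":0.4,"y":-0.42,"z":0.0,"rz":0.055,"fingers":0.7},
  {"x":0.4,"y":-0.42,"z":0.0,"rz":0.055,"fingers":0.7},
  {"x":0.4,"y":-0.42,"z":0.0,"rz":0.055,"fingers":0.7},
  {"x":0.4,"y":-0.42,"z":0.0,"rz":0.055,"fingers":0.7},
  {"x":0.4,"y":-0.42,"z":0.0,"rz":0.055,"fingers":0.7},
  {"x":0.4,"y":-0.42,"z":0.0,"rz":0.055,"fingers":0.7},
  {"x":0.4,"y":-0.42,"z":0.0,"rz":0.055,"fingers":0.7},
  {"x":0.4,"y":-0.42,"z":0.0,"rz":0.055,"fingers":0.7},
  {"x":0.4,"y":-0.42,"z":0.0,"rz":0.055,"fingers":0.7},
])

```text
validation failed for argument at $.pl...
```

Run:
```python
from h import *
st(); mv([-0.13,0.005,0.03]); c=snap('wrist','w1.png'); snap('side','s1.png')
for l in ['stone','holder']:
    _,b=fit(l,'wrist',None,c)
    if b: 
        p=b[1]; rc=rect(p[p[:,2]>0.008]); print(l,len(p),np.round(np.percentile(p[:,2],[10,50,90]),4),rc,toh(rc[0]))
```

```text
t 1.45 tip_h [-0.362  -0.5258  0.2223] yaw 0.443 z [ 0. -0. -1.] F_h [-0.03  0.82 -0.58] w 0.0871
shift [ 0.3985 -0.4204  0.1923] turn [ 0.     -0.      0.0552]
```

View pics/w1.png

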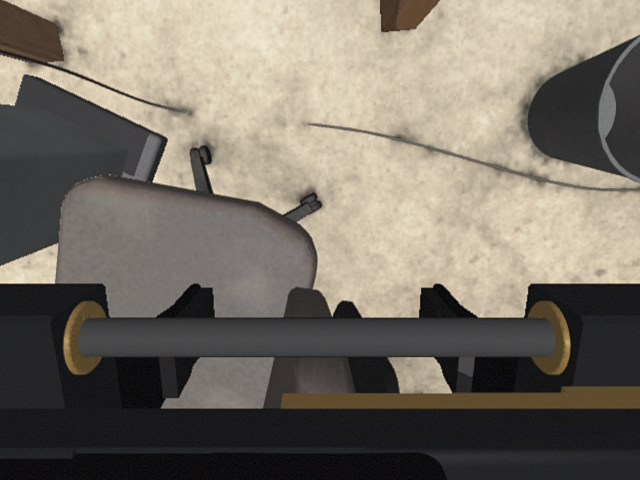

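View pics/s1.png

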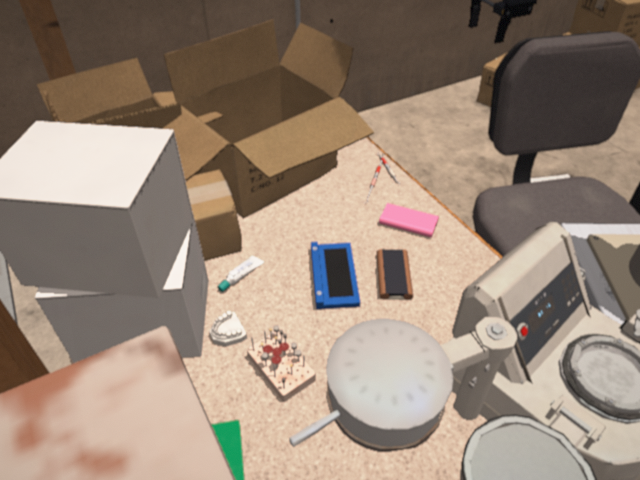

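The move was refused before it ran and the arm hasn't moved (time only advanced by the camera calls). Trying again with all keys given.

Emit:
drive_tool([
  {"rx":0,"ry":0,"rz":0.055,"x":0.4,"y":-0.42,"z":0,"fingers":0.7},
  {"rx":0,"ry":0,"rz":0.055,"x":0.4,"y":-0.42,"z":0,"fingers":0.7},
])

```text
time: 1.9
ee_pos: [0.3072, -0.4447, 0.292]
eef_rot: [0.999, 0.045, 0.0, -0.0]
ft_force: [0.9, -0.3, 0.5]
width: 0.0742
```

Run:
```python
from h import *
st(); mv([-0.13,0.005,0.2])
```

```text
t 1.9 tip_h [-0.3112 -0.41    0.222 ] yaw 0.091 z [ 0.  0. -1.] F_h [ 0.85 -0.39  0.54] w 0.0742
shift [ 0.179  -0.416   0.0221] turn [-0.     -0.     -0.0009]
```

Emit:
drive_tool([
  {"rx":0,"ry":0,"rz":0,"x":0.18,"y":-0.415,"z":0,"fingers":0.7},
  {"rx":0,"ry":0,"rz":0,"x":0.18,"y":-0.415,"z":0,"fingers":0.7},
  {"rx":0,"ry":0,"rz":0,"x":0.18,"y":-0.415,"z":0,"fingers":0.7},
  {"rx":0,"ry":0,"rz":0,"x":0.18,"y":-0.415,"z":0,"fingers":0.7},
  {"rx":0,"ry":0,"rz":0,"x":0.18,"y":-0.415,"z":0,"fingers":0.7},
  {"rx":0,"ry":0,"rz":0,"x":0.18,"y":-0.415,"z":0,"fingers":0.7},
  {"rx":0,"ry":0,"rz":0,"x":0.18,"y":-0.415,"z":0,"fingers":0.7},
  {"rx":0,"ry":0,"rz":0,"x":0.18,"y":-0.415,"z":0,"fingers":0.7},
  {"rx":0,"ry":0,"rz":0,"x":0.18,"y":-0.415,"z":0,"fingers":0.7},
])

```text
time: 3.02
ee_pos: [0.4458, -0.0152, 0.2923]
eef_rot: [0.999, 0.049, -0.0, 0.0]
ft_force: [0.3, 0.2, 0.1]
width: 0.0609
```

Run:
```python
from h import *
st(); mv([-0.13,0.005,0.03]); c=snap('wrist','w2.png'); snap('side','s2.png')
for l in ['stone','holder']:
    _,b=fit(l,'wrist',None,c)
    if b: 
        p=b[1]; rc=rect(p[p[:,2]>0.008]); print(l,len(p),np.round(np.percentile(p[:,2],[10,50,90]),4),rc,toh(rc[0]))
```

```text
t 3.02 tip_h [-0.1321  0.0041  0.2223] yaw 0.099 z [-0. -0. -1.] F_h [0.35 0.2  0.09] w 0.0609
shift [ 0.0021 -0.0009  0.1923] turn [0.     0.     0.0005]
stone 8466 [0.0169 0.0184 0.0195] (array([ 0.50681339, -0.00627993]), (109.47386932373047, 58.78120803833008), 89.54721069335938) [-0.07051996  0.0072128 ]
holder 11533 [0.0136 0.0148 0.0159] (array([ 0.60161029, -0.00617223]), (46.19717025756836, 150.3963165283203), 5.633858680725098) [ 0.02385078 -0.00176653]
```

View pics/w2.png

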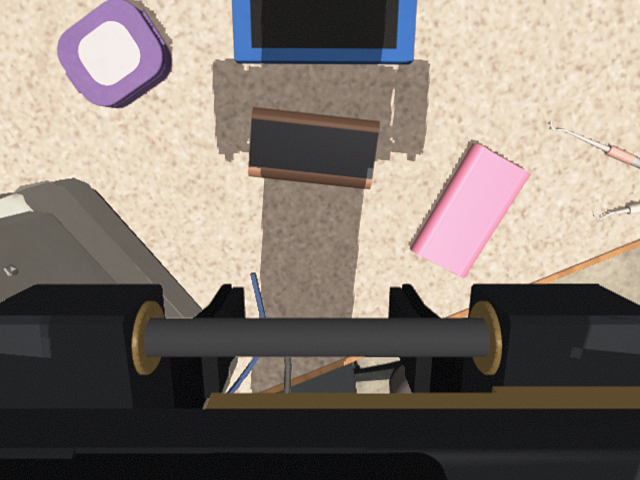

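View pics/s2.png

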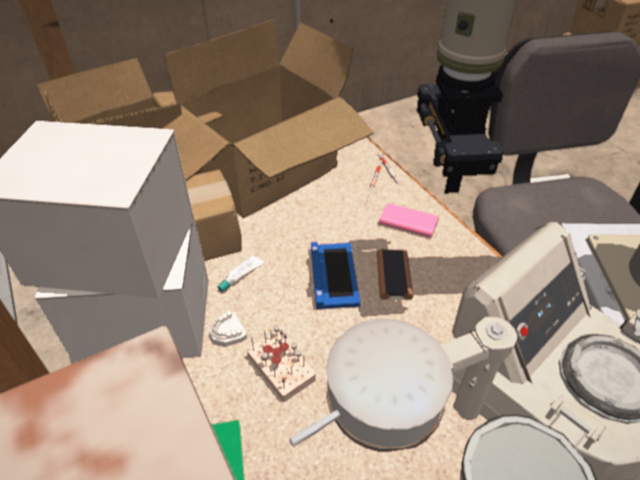

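Emit:
drive_tool([
  {"rx":0,"ry":0,"rz":0,"x":0,"y":0,"z":0.06,"fingers":0.7},
  {"rx":0,"ry":0,"rz":0,"x":0,"y":0,"z":0.12,"fingers":0.7},
  {"rx":0,"ry":0,"rz":0,"x":0,"y":0,"z":0.17,"fingers":0.7},
  {"rx":0,"ry":0,"rz":0,"x":0,"y":0,"z":0.2,"fingers":0.7},
  {"rx":0,"ry":0,"rz":0,"x":0,"y":0,"z":0.21,"fingers":0.7},
  {"rx":0,"ry":0,"rz":0,"x":0,"y":0,"z":0.216,"fingers":0.7},
  {"rx":0,"ry":0,"rz":0,"x":0,"y":0,"z":0.218,"fingers":0.7},
  {"rx":0,"ry":0,"rz":0,"x":0,"y":0,"z":0.218,"fingers":0.7},
])

```text
time: 4.22
ee_pos: [0.4463, -0.0157, 0.075]
eef_rot: [0.999, 0.048, 0.001, 0.0]
ft_force: [-0.0, 1.4, 0.8]
width: 0.0611
```

Run:
```python
from h import *
st(); snap('side','s3.png'); snap('scene','c3.png')
```

```text
t 4.22 tip_h [-0.1315  0.0036  0.005 ] yaw 0.097 z [ 0.001 -0.    -1.   ] F_h [0.13 1.37 0.81] w 0.0611
```

View pics/s3.png

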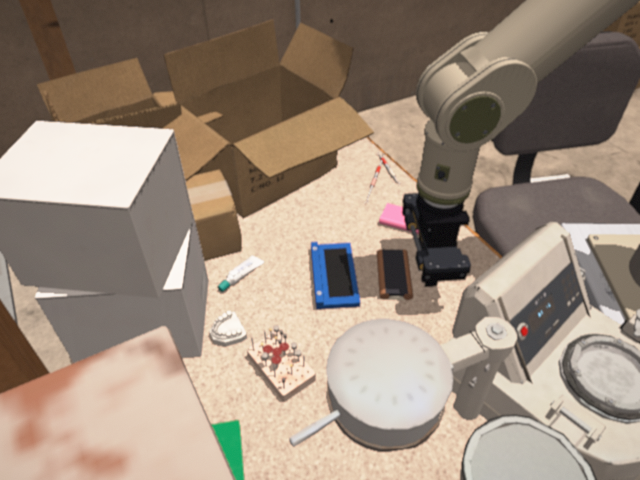

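View pics/c3.png

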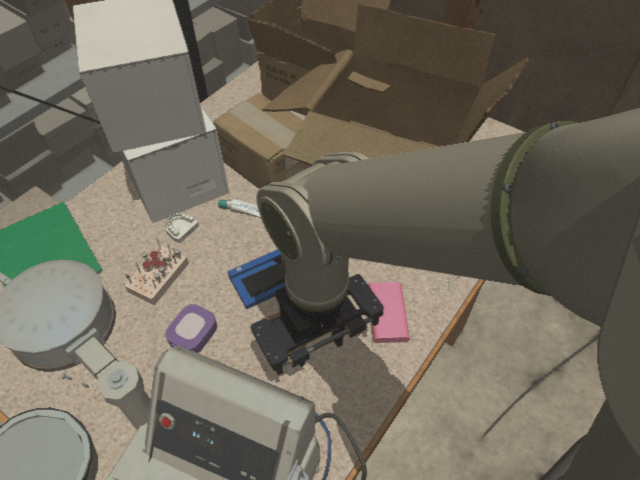

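Emit:
drive_tool([
  {"rx":0,"ry":0,"rz":0,"x":0.006,"y":0,"z":0.002,"fingers":0.7},
  {"rx":0,"ry":0,"rz":0,"x":0.012,"y":0,"z":0.002,"fingers":0.7},
  {"rx":0,"ry":0,"rz":0,"x":0.017,"y":0,"z":0.002,"fingers":0.7},
  {"rx":0,"ry":0,"rz":0,"x":0.022,"y":0,"z":0.002,"fingers":0.7},
  {"rx":0,"ry":0,"rz":0,"x":0.026,"y":0,"z":0.002,"fingers":0.7},
  {"rx":0,"ry":0,"rz":0,"x":0.03,"y":0,"z":0.002,"fingers":0.7},
  {"rx":0,"ry":0,"rz":0,"x":0.034,"y":0,"z":0.002,"fingers":0.7},
  {"rx":0,"ry":0,"rz":0,"x":0.038,"y":0,"z":0.002,"fingers":0.7},
  {"rx":0,"ry":0,"rz":0,"x":0.042,"y":0,"z":0.002,"fingers":0.7},
  {"rx":0,"ry":0,"rz":0,"x":0.046,"y":0,"z":0.002,"fingers":0.7},
  {"rx":0,"ry":0,"rz":0,"x":0.05,"y":0,"z":0.002,"fingers":0.7},
  {"rx":0,"ry":0,"rz":0,"x":0.052,"y":0,"z":0.002,"fingers":0.7},
])

```text
time: 5.82
ee_pos: [0.4978, -0.0104, 0.0722]
eef_rot: [0.999, 0.049, 0.0, 0.0]
ft_force: [-0.3, -0.7, -0.8]
width: 0.0611
```

Run:
```python
from h import *
st(); snap('side','s4.png'); c=snap('wrist','w4.png')
for n in ['wrist','side']:
  c=snap(n)
  for l in ['stone','holder']:
    _,b=fit(l,n,(0.54,0) if l=='stone' else None,c)
    if b: 
        p=b[1]; rc=rect(p[p[:,2]>0.008]); print(n,l,len(p),np.round(np.percentile(p[:,2],[10,50,90]),4),rc,toh(rc[0]))
im=cv2.imread('pics/s4.png'); cv2.imwrite('pics/s4c.png',cv2.resize(im[200:330,290:490],None,fx=4,fy=4))
```

```text
t 5.83 tip_h [-0.0798  0.0039  0.0022] yaw 0.097 z [ 0. -0. -1.] F_h [-0.35 -0.69 -0.85] w 0.0611
wrist holder 47000 [0.0139 0.0149 0.0158] (array([ 0.59536853, -0.00683841]), (33.17636489868164, 149.88345336914062), 5.401848316192627) [ 0.01757391 -0.00183135]
side stone 1368 [0.0129 0.0171 0.019 ] (array([0.53772937, 0.00345204]), (57.759456634521484, 109.97694396972656), 6.1958208084106445) [-0.03881349  0.01393658]
side holder 2613 [0.0116 0.0138 0.021 ] (array([ 6.16534668e-01, -4.37477112e-04]), (77.04753112792969, 146.94154357910156), 5.6626129150390625) [0.03925613 0.00251128]
```

View pics/s4c.png

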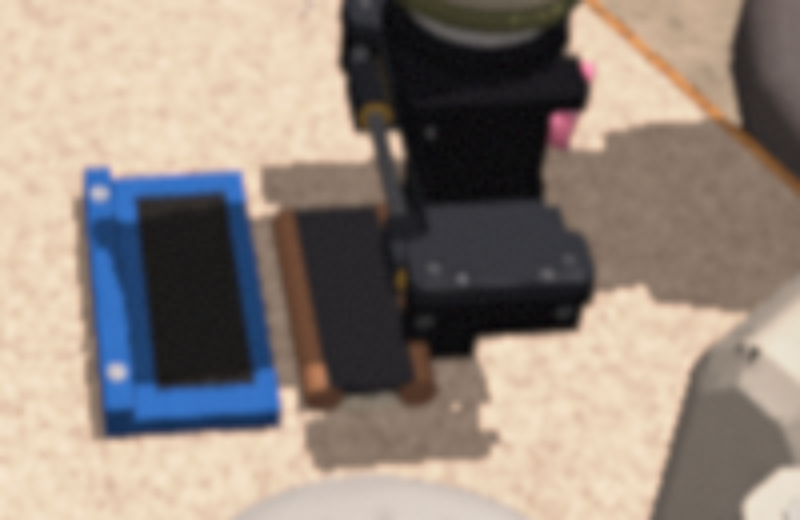

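View pics/w4.png

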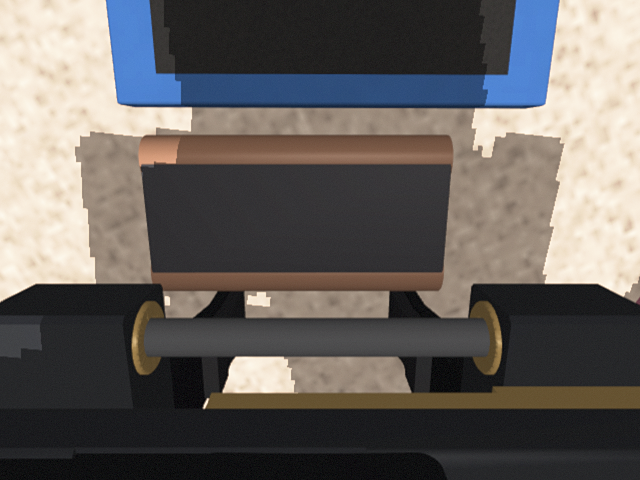

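Emit:
drive_tool([
  {"rx":0,"ry":0,"rz":0,"x":0.003,"y":0,"z":0,"fingers":0.7},
  {"rx":0,"ry":0,"rz":0,"x":0.006,"y":0,"z":0,"fingers":0.7},
  {"rx":0,"ry":0,"rz":0,"x":0.008,"y":0,"z":0,"fingers":0.7},
  {"rx":0,"ry":0,"rz":0,"x":0.009,"y":0,"z":0,"fingers":0.7},
  {"rx":0,"ry":0,"rz":0,"x":0.01,"y":0,"z":0,"fingers":0.7},
  {"rx":0,"ry":0,"rz":0,"x":0.01,"y":0,"z":0,"fingers":0.7},
])

```text
time: 6.98
ee_pos: [0.5067, -0.0096, 0.0721]
eef_rot: [0.999, 0.049, -0.001, 0.0]
ft_force: [-6.2, 0.3, 6.6]
width: 0.0611
```

Run:
```python
from h import *
st(); snap('side','s5.png'); c=snap('wrist','w5.png')
for n in ['wrist','side']:
  c=snap(n)
  for l in ['stone','holder']:
    _,b=fit(l,n,(0.54,0) if l=='stone' else None,c)
    if b: 
        p=b[1]; rc=rect(p[p[:,2]>0.008]); print(n,l,len(p),np.round(np.percentile(p[:,2],[10,50,90]),4),rc,toh(rc[0]))
im=cv2.imread('pics/s5.png'); cv2.imwrite('pics/s5c.png',cv2.resize(im[200:330,290:490],None,fx=4,fy=4))
```

```text
t 6.97 tip_h [-0.0711  0.0039  0.0021] yaw 0.097 z [-0.002 -0.001 -1.   ] F_h [-6.18  0.88  6.6 ] w 0.0611
wrist stone 46190 [0.0171 0.0185 0.0194] (array([0.54675354, 0.00096043]), (58.45744705200195, 110.05923461914062), 5.574960231781006) [-0.0300697   0.01059146]
wrist holder 57524 [0.014  0.0149 0.0158] (array([ 0.59972021, -0.00637286]), (41.80401611328125, 150.70628356933594), 5.433738708496094) [ 0.02195018 -0.00178507]
side stone 1410 [0.0118 0.0171 0.019 ] (array([0.54715527, 0.00990179]), (59.23512649536133, 124.3842544555664), 9.608473777770996) [-0.02881276  0.01945314]
side holder 2703 [0.0116 0.0139 0.0209] (array([ 0.61673016, -0.00215238]), (77.25016784667969, 150.43409729003906), 5.6095404624938965) [0.03928635 0.00078554]
```

View pics/s5c.png

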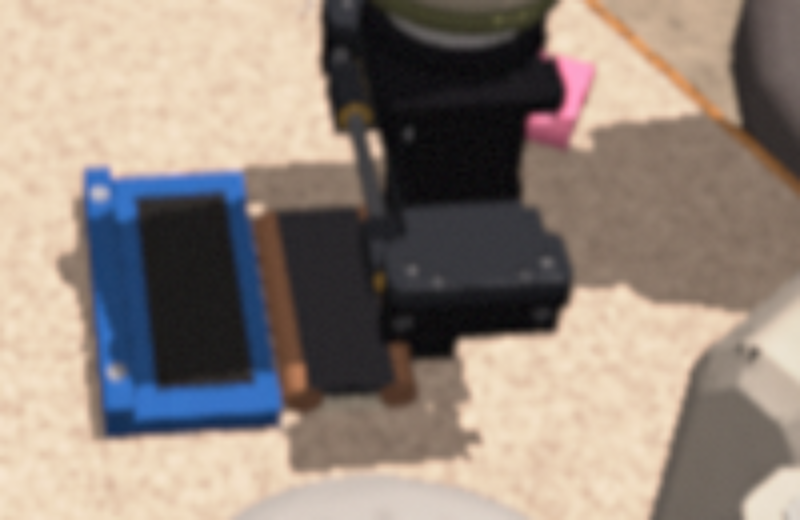

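View pics/w5.png

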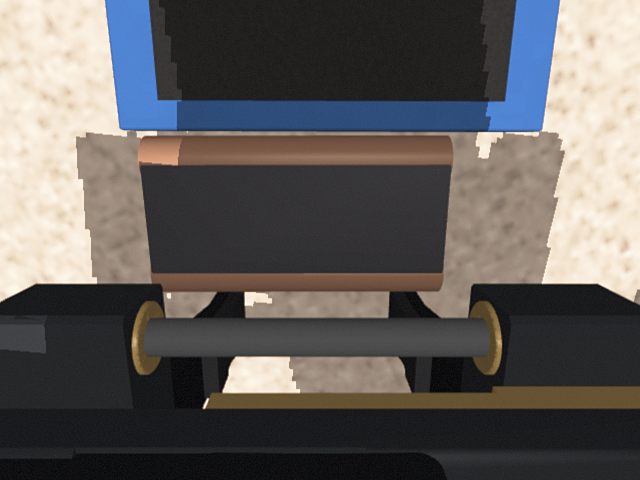

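Step 1 looks met: the stone is flush along the step and square (5.57° against 5.5°). The reaction is about 6 N, with the stone 12 mm left of the holder's middle. I'll start the tip with a small inward bias.

Emit:
drive_tool([
  {"rx":0,"ry":0,"rz":0,"x":0.001,"y":0,"z":0,"fingers":0.7},
  {"rx":0,"ry":0,"rz":0,"x":0.001,"y":0,"z":-0.0025,"fingers":0.7},
  {"rx":0,"ry":0,"rz":0,"x":0.0012,"y":0,"z":-0.005,"fingers":0.7},
  {"rx":0,"ry":0,"rz":0,"x":0.0015,"y":0,"z":-0.0075,"fingers":0.7},
  {"rx":0,"ry":0,"rz":0,"x":0.0018,"y":0,"z":-0.01,"fingers":0.7},
  {"rx":0,"ry":0,"rz":0,"x":0.0023,"y":0,"z":-0.0125,"fingers":0.7},
  {"rx":0,"ry":0,"rz":0,"x":0.003,"y":0,"z":-0.015,"fingers":0.7},
])

```text
time: 8.25
ee_pos: [0.5095, -0.0092, 0.087]
eef_rot: [0.999, 0.049, -0.001, 0.0]
ft_force: [-7.2, 0.3, -0.0]
width: 0.0609
```

```bash
cat >> h.py <<'E'
def look(tag,ns=('side','wrist')):
    st()
    for n in ns:
        c=snap(n,f'{n}_{tag}.png')
        if n=='side':
            im=cv2.cvtColor(c['color'],cv2.COLOR_RGB2BGR); cv2.imwrite(f'pics/sc_{tag}.png',cv2.resize(im[200:330,290:490],None,fx=4,fy=4,interpolation=cv2.INTER_CUBIC))
        _,b=fit('stone',n,(0.56,0),c)
        if b:
            p=b[1]; q=toh(p); z=np.percentile(q[:,2],[2,50,98])
            # dominant plane normal
            pts=q; best=(0,None)
            rng=np.random.default_rng(0)
            for _ in range(200):
                a=pts[rng.choice(len(pts),3,False)]; nn=np.cross(a[1]-a[0],a[2]-a[0]); L=np.linalg.norm(nn)
                if L<1e-6: continue
                nn/=L; k=(np.abs((pts-a[0])@nn)<0.0015).sum()
                if k>best[0]: best=(k,nn,a[0])
            nn=best[1]*np.sign(best[1][2]) ; inl=pts[np.abs((pts-best[2])@nn)<0.0015]
            print(n,'stone n',len(p),'z',np.round(z,4),'x',np.round(np.percentile(q[:,0],[1,99]),4),'y',np.round(np.percentile(q[:,1],[1,99]),4),'plane n_h',np.round(nn,3),'tilt',round(float(np.arctan2(np.hypot(nn[0],nn[1]),nn[2])),3),'inl',len(inl))
        else: print(n,'no stone')
E
python3 - <<'E'
from h import *
look('6')
E
```

```text
t 8.25 tip_h [-0.0683  0.0041  0.017 ] yaw 0.097 z [-0.002 -0.    -1.   ] F_h [-7.12  0.99 -0.04] w 0.0609
side stone n 1452 z [0.0089 0.023  0.0303] x [-0.0553 -0.0011] y [-0.0395  0.0679] plane n_h [0.244 0.008 0.97 ] tilt 0.246 inl 930
wrist stone n 42633 z [0.0158 0.0255 0.0314] x [-0.0555  0.0003] y [-0.043   0.0641] plane n_h [0.243 0.002 0.97 ] tilt 0.246 inl 38048
```

View pics/sc_6.png

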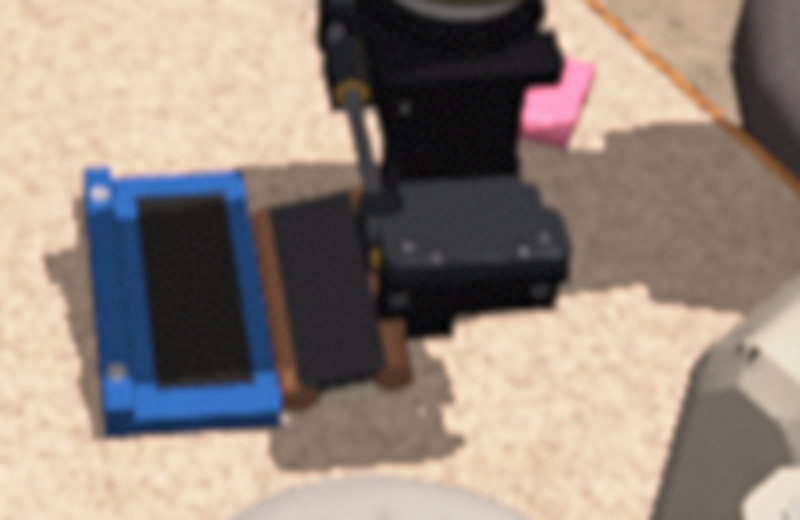

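View pics/wrist_6.png

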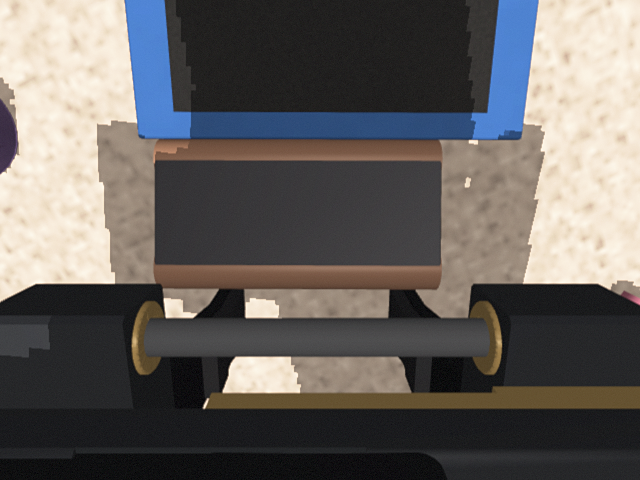

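Tilt is 0.246 rad from both cameras, the tip is rolling without much slip, and the hinge edge is still in the corner. Continuing along the arc.

Emit:
drive_tool([
  {"rx":0,"ry":0,"rz":0,"x":0.0006,"y":0,"z":-0.0027,"fingers":0.7},
  {"rx":0,"ry":0,"rz":0,"x":0.0013,"y":0,"z":-0.0051,"fingers":0.7},
  {"rx":0,"ry":0,"rz":0,"x":0.0021,"y":0,"z":-0.0075,"fingers":0.7},
  {"rx":0,"ry":0,"rz":0,"x":0.0029,"y":0,"z":-0.0099,"fingers":0.7},
  {"rx":0,"ry":0,"rz":0,"x":0.0039,"y":0,"z":-0.0122,"fingers":0.7},
  {"rx":0,"ry":0,"rz":0,"x":0.005,"y":0,"z":-0.0145,"fingers":0.7},
  {"rx":0,"ry":0,"rz":0,"x":0.0061,"y":0,"z":-0.0167,"fingers":0.7},
  {"rx":0,"ry":0,"rz":0,"x":0.0073,"y":0,"z":-0.0188,"fingers":0.7},
  {"rx":0,"ry":0,"rz":0,"x":0.0086,"y":0,"z":-0.0209,"fingers":0.7},
])

```text
time: 9.57
ee_pos: [0.5167, -0.0085, 0.1075]
eef_rot: [0.999, 0.049, -0.003, 0.0]
ft_force: [-14.4, -0.4, 6.3]
width: 0.061
```

Run:
```python
from h import *
look('7')
```

```text
t 9.57 tip_h [-0.0613  0.0041  0.0375] yaw 0.097 z [-0.006 -0.001 -1.   ] F_h [-14.41   0.95   6.27] w 0.061
side stone n 1305 z [0.0136 0.0328 0.0473] x [-0.0488 -0.0012] y [-0.038   0.0679] plane n_h [0.561 0.007 0.827] tilt 0.596 inl 881
wrist stone n 35102 z [0.0195 0.0381 0.0489] x [-0.0486  0.0005] y [-0.0427  0.0641] plane n_h [0.579 0.002 0.815] tilt 0.617 inl 30338
```

View pics/sc_7.png

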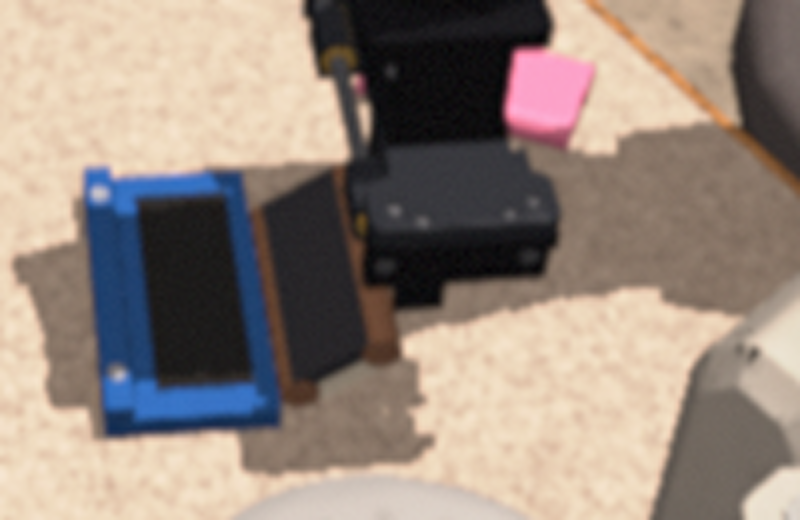

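The tilt is about 0.61 rad, but the tip edge (z 37.5 mm) is now above the stone edge's axis (about 33 mm). It's therefore pressing down on the stone: Fz on the tool is +6 N and Fx is −14 N. I'll lower the stone along the same arc and tip it again with the fingertips set lower, so there's more pad below the contact.

Emit:
drive_tool([
  {"rx":0,"ry":0,"rz":0,"x":-0.0015,"y":0,"z":0.001,"fingers":0.7},
  {"rx":0,"ry":0,"rz":0,"x":-0.004,"y":0,"z":0.005,"fingers":0.7},
  {"rx":0,"ry":0,"rz":0,"x":-0.006,"y":0,"z":0.01,"fingers":0.7},
  {"rx":0,"ry":0,"rz":0,"x":-0.0073,"y":0,"z":0.0145,"fingers":0.7},
  {"rx":0,"ry":0,"rz":0,"x":-0.0083,"y":0,"z":0.0195,"fingers":0.7},
  {"rx":0,"ry":0,"rz":0,"x":-0.009,"y":0,"z":0.0245,"fingers":0.7},
  {"rx":0,"ry":0,"rz":0,"x":-0.0095,"y":0,"z":0.03,"fingers":0.7},
  {"rx":0,"ry":0,"rz":0,"x":-0.015,"y":0,"z":0.034,"fingers":0.7},
  {"rx":0,"ry":0,"rz":0,"x":-0.017,"y":0,"z":0.0365,"fingers":0.7},
  {"rx":0,"ry":0,"rz":0,"x":-0.017,"y":0,"z":0.0365,"fingers":0.7},
])

```text
time: 11.02
ee_pos: [0.5026, -0.01, 0.0719]
eef_rot: [0.999, 0.049, 0.001, 0.0]
ft_force: [-0.1, -0.2, -0.2]
width: 0.0606
```

Run:
```python
from h import *
look('8')
```

```text
t 11.03 tip_h [-0.075   0.0039  0.0019] yaw 0.097 z [ 0.001 -0.    -1.   ] F_h [-0.08 -0.23 -0.23] w 0.0606
side stone n 1475 z [0.0028 0.0172 0.0202] x [-0.0562 -0.0018] y [-0.0397  0.067 ] plane n_h [ 0.007 -0.006  1.   ] tilt 0.009 inl 941
wrist stone n 47921 z [0.0141 0.0185 0.0199] x [-0.0571  0.    ] y [-0.0434  0.0636] plane n_h [ 0.002 -0.002  1.   ] tilt 0.003 inl 42559
```

View pics/wrist_8.png

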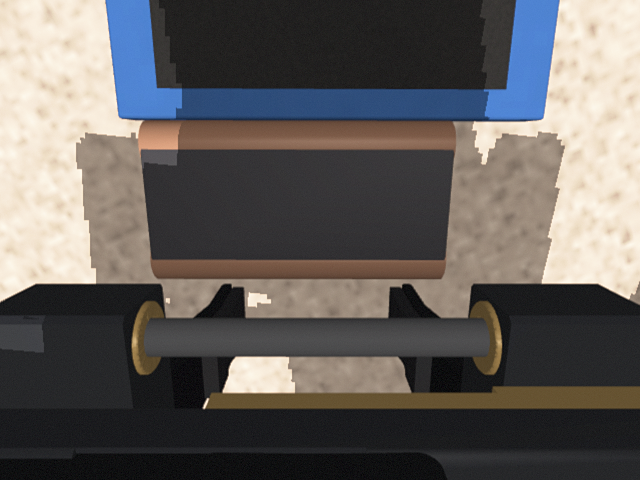

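Flat and flush again. Second try: tip about 1.3 mm lower, then push and lift to about 0.45 rad and check how much pad is left below the contact.

Emit:
drive_tool([
  {"rx":0,"ry":0,"rz":0,"x":0,"y":0,"z":0.0013,"fingers":0.7},
  {"rx":0,"ry":0,"rz":0,"x":0.003,"y":0,"z":0.0013,"fingers":0.7},
  {"rx":0,"ry":0,"rz":0,"x":0.005,"y":0,"z":0.0013,"fingers":0.7},
  {"rx":0,"ry":0,"rz":0,"x":0.0058,"y":0,"z":0.0013,"fingers":0.7},
  {"rx":0,"ry":0,"rz":0,"x":0.0058,"y":0,"z":0,"fingers":0.7},
  {"rx":0,"ry":0,"rz":0,"x":0.006,"y":0,"z":-0.003,"fingers":0.7},
  {"rx":0,"ry":0,"rz":0,"x":0.0063,"y":0,"z":-0.006,"fingers":0.7},
  {"rx":0,"ry":0,"rz":0,"x":0.0068,"y":0,"z":-0.0095,"fingers":0.7},
  {"rx":0,"ry":0,"rz":0,"x":0.0075,"y":0,"z":-0.013,"fingers":0.7},
  {"rx":0,"ry":0,"rz":0,"x":0.0085,"y":0,"z":-0.0165,"fingers":0.7},
  {"rx":0,"ry":0,"rz":0,"x":0.0095,"y":0,"z":-0.02,"fingers":0.7},
])

```text
time: 12.6
ee_pos: [0.5103, -0.0091, 0.0913]
eef_rot: [0.999, 0.049, -0.002, 0.0]
ft_force: [-7.3, 0.6, 0.2]
width: 0.0609
```

Run:
```python
from h import *
look('9')
```

```text
t 12.6 tip_h [-0.0676  0.0041  0.0213] yaw 0.097 z [-0.003 -0.    -1.   ] F_h [-7.17  1.24  0.2 ] w 0.0609
side stone n 1373 z [0.0082 0.0243 0.0325] x [-0.056  -0.0021] y [-0.037   0.0673] plane n_h [0.293 0.024 0.956] tilt 0.298 inl 823
wrist stone n 40376 z [0.0171 0.0273 0.0342] x [-0.0543  0.0001] y [-0.0432  0.0635] plane n_h [0.31  0.013 0.951] tilt 0.316 inl 36241
```

View pics/sc_9.png

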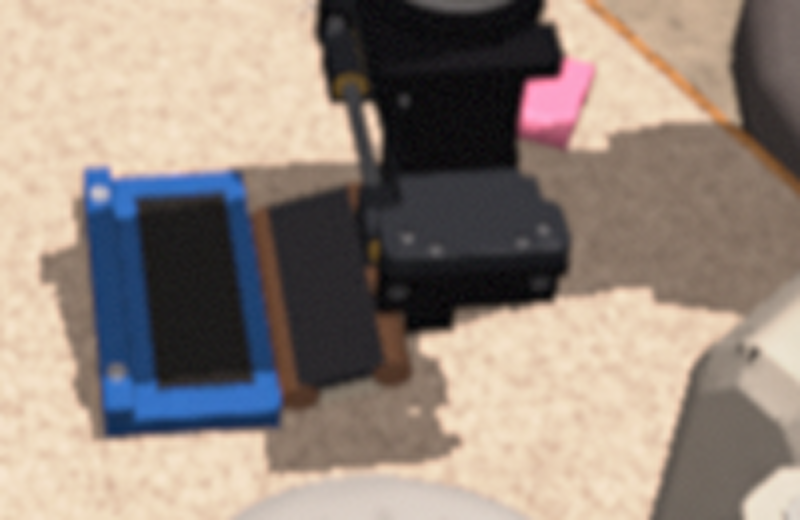

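The tip has slipped about 5 mm in total, so the contact is now at the fingertip's lower edge. The normal is still about horizontal and 13 mm above the hinge axis, so it pushes the stone over. From here I'll carry that contact point on a circle about the hinge with no rolling needed, and look again at about 0.8 rad.

Emit:
drive_tool([
  {"rx":0,"ry":0,"rz":0,"x":0.001,"y":0,"z":-0.0023,"fingers":0.7},
  {"rx":0,"ry":0,"rz":0,"x":0.0018,"y":0,"z":-0.0046,"fingers":0.7},
  {"rx":0,"ry":0,"rz":0,"x":0.0028,"y":0,"z":-0.0068,"fingers":0.7},
  {"rx":0,"ry":0,"rz":0,"x":0.0038,"y":0,"z":-0.009,"fingers":0.7},
  {"rx":0,"ry":0,"rz":0,"x":0.0049,"y":0,"z":-0.0112,"fingers":0.7},
  {"rx":0,"ry":0,"rz":0,"x":0.0062,"y":0,"z":-0.0134,"fingers":0.7},
  {"rx":0,"ry":0,"rz":0,"x":0.0076,"y":0,"z":-0.0154,"fingers":0.7},
  {"rx":0,"ry":0,"rz":0,"x":0.009,"y":0,"z":-0.0173,"fingers":0.7},
])

```text
time: 13.8
ee_pos: [0.517, -0.0083, 0.1079]
eef_rot: [0.999, 0.049, -0.004, 0.0]
ft_force: [-20.1, 0.2, 8.3]
width: 0.0611
```

Run:
```python
from h import *
look('10')
```

```text
t 13.8 tip_h [-0.0612  0.0042  0.0379] yaw 0.097 z [-0.009 -0.001 -1.   ] F_h [-20.02   2.12   8.32] w 0.0611
side stone n 1341 z [0.0152 0.0324 0.0466] x [-0.0496 -0.0008] y [-0.0385  0.067 ] plane n_h [0.578 0.013 0.816] tilt 0.616 inl 865
wrist stone n 34725 z [0.0195 0.0375 0.0483] x [-0.0488  0.0004] y [-0.0431  0.0635] plane n_h [0.565 0.012 0.825] tilt 0.6 inl 30291
```

View pics/wrist_10.png

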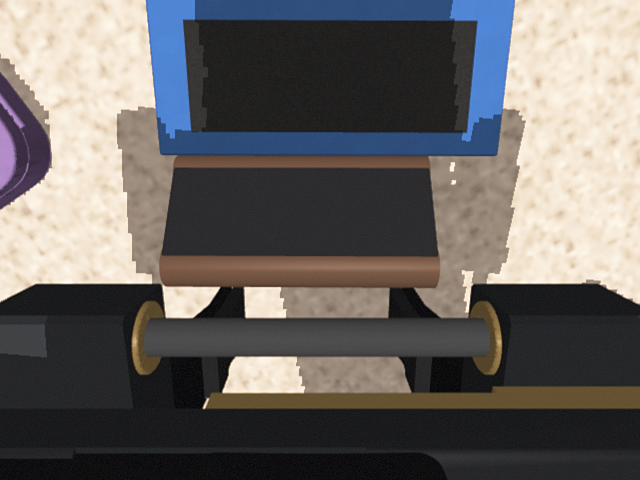

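The numbers suggest a different cause: the hinge edge is rolling up the step under the high push force (18 mm of lift per rad fits all three readings), and the fingertip isn't slipping. I'll measure the hinge position directly from the dark face.

```bash
cat >> h.py <<'E'
def stonepose(n='wrist',c=None,near=(0.56,0),white=False):
    if c is None: c=snap(n)
    _,b=fit('stone',n,near,c)
    if not b: print(n,'no stone'); return
    m=b[2]; hsv=cv2.cvtColor(c['color'],cv2.COLOR_RGB2HSV)
    q=toh(cloud(c)); sel=m&(c['depth']>0)
    sat=hsv[...,1]; val=hsv[...,2]
    face=sel&(sat<60) 
    p=q[face]
    if len(p)<50: print(n,'few face pts',len(p)); return
    ctr=np.median(p,0)
    for _ in range(4):
        d=p-ctr; w=np.linalg.svd(d-d.mean(0),full_matrices=False)[2][2]; w*=np.sign(w[2]); r_=(p-p.mean(0))@w; p=p[np.abs(r_)<max(0.001,2*r_.std())]; ctr=p.mean(0)
    t=np.arctan2(w[0],w[2]); u=np.array([np.cos(t),0,-np.sin(t)])  # stone +x in holder xz (toward hinge)
    s=(p-ctr)@u; lo,hi=np.percentile(s,[1,99]); mid=ctr+u*(lo+hi)/2; cen=mid-9e-3*w; hin=cen+21e-3*u
    print(n,'tilt',round(float(t),3),'facelen',round(1000*(hi-lo),1),'centre',np.round(cen[[0,2]]*1000,1),'hinge',np.round(hin[[0,2]]*1000,1),'y',np.round(np.percentile(p[:,1],[1,99])*1000,1),'n',np.round(w,3))
E
python3 - <<'E'
from h import *
st()
stonepose('wrist'); stonepose('side')
E
```

```text
t 14.0 tip_h [-0.0611  0.0042  0.038 ] yaw 0.097 z [-0.009 -0.001 -1.   ] F_h [-18.43   1.56   9.42] w 0.061
wrist tilt 0.612 facelen 38.8 centre [-25.2  26.8] hinge [-8.  14.7] y [-42.9  63.5] n [0.575 0.009 0.818]
side tilt 0.621 facelen 36.2 centre [-25.6  25.5] hinge [-8.6 13.2] y [-40.5  66. ] n [0.582 0.01  0.813]
```

Confirmed: the hinge axis is at about 14 mm, 5 mm up, climbing the step because I'm pushing too hard. I'll ease the inward force so that it slides back down.

Emit:
drive_tool([
  {"rx":0,"ry":0,"rz":0,"x":-0.001,"y":0,"z":-0.0008,"fingers":0.7},
  {"rx":0,"ry":0,"rz":0,"x":-0.002,"y":0,"z":-0.0015,"fingers":0.7},
  {"rx":0,"ry":0,"rz":0,"x":-0.0027,"y":0,"z":-0.0018,"fingers":0.7},
  {"rx":0,"ry":0,"rz":0,"x":-0.0027,"y":0,"z":-0.0018,"fingers":0.7},
])

```text
time: 14.7
ee_pos: [0.5186, -0.0085, 0.1113]
eef_rot: [0.999, 0.049, 0.001, 0.0]
ft_force: [0.3, 0.3, 0.2]
width: 0.0609
```

Run:
```python
from h import *
st()
stonepose('wrist'); stonepose('side')
```

```text
t 14.7 tip_h [-0.0589  0.0039  0.0413] yaw 0.097 z [ 0.002 -0.    -1.   ] F_h [0.36 0.22 0.2 ] w 0.0609
wrist tilt -0.0 facelen 38.7 centre [-35.6   9.7] hinge [-14.6   9.7] y [-43.5  62.7] n [-0. -0.  1.]
side tilt 0.003 facelen 36.2 centre [-36.2   8.5] hinge [-15.2   8.4] y [-39.4  65.3] n [0.003 0.006 1.   ]
```

It dropped back flat and 6 mm off the step, which does no harm. It shows that the pads and step grip strongly, so the lift needs only 2–4 N of push. I'll go back behind it, re-seat it, and lift in small force-checked steps.

Emit:
drive_tool([
  {"rx":0,"ry":0,"rz":0,"x":-0.035,"y":0,"z":0,"fingers":0.7},
  {"rx":0,"ry":0,"rz":0,"x":-0.037,"y":0,"z":0.025,"fingers":0.7},
  {"rx":0,"ry":0,"rz":0,"x":-0.037,"y":0,"z":0.038,"fingers":0.7},
  {"rx":0,"ry":0,"rz":0,"x":-0.037,"y":0,"z":0.0403,"fingers":0.7},
  {"rx":0,"ry":0,"rz":0,"x":-0.032,"y":0,"z":0.0403,"fingers":0.7},
  {"rx":0,"ry":0,"rz":0,"x":-0.027,"y":0,"z":0.0403,"fingers":0.7},
  {"rx":0,"ry":0,"rz":0,"x":-0.022,"y":0,"z":0.0403,"fingers":0.7},
  {"rx":0,"ry":0,"rz":0,"x":-0.018,"y":0,"z":0.0403,"fingers":0.7},
  {"rx":0,"ry":0,"rz":0,"x":-0.015,"y":0,"z":0.0403,"fingers":0.7},
  {"rx":0,"ry":0,"rz":0,"x":-0.013,"y":0,"z":0.0403,"fingers":0.7},
  {"rx":0,"ry":0,"rz":0,"x":-0.0125,"y":0,"z":0.0403,"fingers":0.7},
])

```text
time: 16.27
ee_pos: [0.5043, -0.0098, 0.0702]
eef_rot: [0.999, 0.049, -0.002, 0.0]
ft_force: [-8.0, -0.4, 7.2]
width: 0.0606
```

Run:
```python
from h import *
st()
stonepose('wrist'); stonepose('side')
```

```text
t 16.27 tip_h [-0.0736  0.004   0.0002] yaw 0.097 z [-0.003 -0.001 -1.   ] F_h [-8.    0.34  7.23] w 0.0606
wrist tilt -0.001 facelen 39.0 centre [-33.    9.7] hinge [-12.    9.7] y [-43.6  62.8] n [-0.001 -0.     1.   ]
side tilt -0.002 facelen 35.2 centre [-33.1   8.6] hinge [-12.1   8.7] y [-40.   64.8] n [-0.002  0.001  1.   ]
```

Emit:
drive_tool([
  {"rx":0,"ry":0,"rz":0,"x":-0.001,"y":0,"z":-0.0018,"fingers":0.7},
  {"rx":0,"ry":0,"rz":0,"x":0.001,"y":0,"z":-0.0018,"fingers":0.7},
  {"rx":0,"ry":0,"rz":0,"x":0.002,"y":0,"z":-0.0018,"fingers":0.7},
  {"rx":0,"ry":0,"rz":0,"x":0.002,"y":0,"z":-0.0018,"fingers":0.7},
])

```text
time: 16.98
ee_pos: [0.5076, -0.0095, 0.0722]
eef_rot: [0.999, 0.049, 0.0, -0.0]
ft_force: [0.3, -0.5, -0.4]
width: 0.0609
```

Run:
```python
from h import *
st()
stonepose('wrist')
```

```text
t 16.98 tip_h [-0.07    0.0039  0.0022] yaw 0.097 z [ 0.  0. -1.] F_h [ 0.23 -0.51 -0.41] w 0.0609
wrist tilt -0.001 facelen 38.7 centre [-29.1   9.7] hinge [-8.1  9.7] y [-43.8  62.8] n [-0.001 -0.001  1.   ]
```

Emit:
drive_tool([
  {"rx":0,"ry":0,"rz":0,"x":0,"y":0,"z":0.001,"fingers":0.7},
  {"rx":0,"ry":0,"rz":0,"x":0.0007,"y":0,"z":0.001,"fingers":0.7},
  {"rx":0,"ry":0,"rz":0,"x":0.0008,"y":0,"z":-0.001,"fingers":0.7},
  {"rx":0,"ry":0,"rz":0,"x":0.0009,"y":0,"z":-0.0035,"fingers":0.7},
  {"rx":0,"ry":0,"rz":0,"x":0.0011,"y":0,"z":-0.006,"fingers":0.7},
])

```text
time: 17.7
ee_pos: [0.5082, -0.0093, 0.0783]
eef_rot: [0.999, 0.049, -0.0, -0.0]
ft_force: [-2.3, 0.4, -0.9]
width: 0.0612
```

Run:
```python
from h import *
st()
stonepose('wrist')
```

```text
t 17.7 tip_h [-0.0695  0.004   0.0083] yaw 0.097 z [-0.001 -0.    -1.   ] F_h [-2.29  0.58 -0.94] w 0.0612
wrist tilt 0.112 facelen 38.8 centre [-28.9  12.5] hinge [-8.1 10.2] y [-43.7  63.1] n [0.112 0.01  0.994]
```

Only 2.3 N now, and the hinge is staying down. Continuing the same way.

Emit:
drive_tool([
  {"rx":0,"ry":0,"rz":0,"x":0.0003,"y":0,"z":-0.0022,"fingers":0.7},
  {"rx":0,"ry":0,"rz":0,"x":0.0006,"y":0,"z":-0.0044,"fingers":0.7},
  {"rx":0,"ry":0,"rz":0,"x":0.001,"y":0,"z":-0.0069,"fingers":0.7},
  {"rx":0,"ry":0,"rz":0,"x":0.0015,"y":0,"z":-0.0094,"fingers":0.7},
])

```text
time: 18.3
ee_pos: [0.5096, -0.0092, 0.0876]
eef_rot: [0.999, 0.049, -0.0, -0.0]
ft_force: [-5.1, 1.0, 0.5]
width: 0.0608
```

Run:
```python
from h import *
st()
stonepose('wrist')
```

```text
t 18.3 tip_h [-0.0681  0.0041  0.0176] yaw 0.097 z [-0.001 -0.    -1.   ] F_h [-5.02  1.53  0.54] w 0.0608
wrist tilt 0.001 facelen 37.7 centre [30.5  6. ] hinge [51.5  6. ] y [-60.2  57. ] n [ 0.001 -0.     1.   ]
```

Run:
```python
from h import *
st()
stonepose('side'); stonepose('wrist',near=(0.55,0))
c=snap('wrist','w12.png')
print([(round(d['confidence'],2),int(np.sum(d['region']))) for d in nets.regions_of('stone','wrist')])
```

```text
t 18.4 tip_h [-0.068   0.0041  0.0178] yaw 0.097 z [-0.001 -0.    -1.   ] F_h [-5.28  0.42 -0.34] w 0.061
side tilt 0.279 facelen 36.9 centre [-29.1  16.2] hinge [-8.9 10.4] y [-40.2  65.7] n [0.275 0.01  0.961]
wrist tilt 0.273 facelen 38.8 centre [-28.3  17.2] hinge [-8.  11.6] y [-43.5  63.1] n [0.269 0.011 0.963]
[(0.56, 42734), (0.48, 116)]
```

View pics/w12.png

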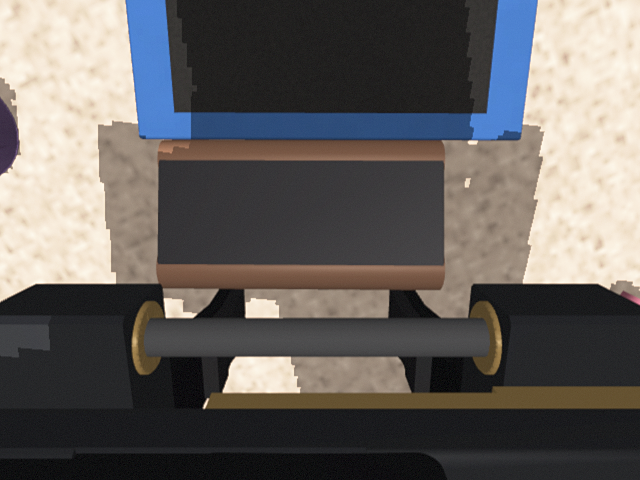

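Emit:
drive_tool([
  {"rx":0,"ry":0,"rz":0,"x":-0.0003,"y":0,"z":-0.0008,"fingers":0.7},
  {"rx":0,"ry":0,"rz":0,"x":0.0001,"y":0,"z":-0.003,"fingers":0.7},
  {"rx":0,"ry":0,"rz":0,"x":0.0007,"y":0,"z":-0.0055,"fingers":0.7},
  {"rx":0,"ry":0,"rz":0,"x":0.0013,"y":0,"z":-0.0075,"fingers":0.7},
])

```text
time: 19.2
ee_pos: [0.5116, -0.0091, 0.0955]
eef_rot: [0.999, 0.049, 0.0, 0.0]
ft_force: [-2.1, -0.1, -0.2]
width: 0.0611
```

Run:
```python
from h import *
st()
c=snap('wrist'); stonepose('wrist',c,near=(0.55,0))
```

```text
t 19.2 tip_h [-0.0659  0.0039  0.0255] yaw 0.097 z [ 0.001 -0.    -1.   ] F_h [-2.08  0.09 -0.22] w 0.0611
wrist no stone
```

```bash
cat >> h.py <<'E'
def sp(n='wrist',xmax=-0.004,fn=None):
    c=snap(n,fn); q=toh(cloud(c)); hsv=cv2.cvtColor(c['color'],cv2.COLOR_RGB2HSV)
    m=(c['depth']>0)&(q[...,0]>-0.062)&(q[...,0]<xmax)&(q[...,1]>-0.036)&(q[...,1]<0.056)&(q[...,2]>0.013)&(q[...,2]<0.07)&(hsv[...,1]<70)&(hsv[...,2]<95)
    m=cv2.erode(m.astype(np.uint8),np.ones((3,3)) if n=='wrist' else np.ones((1,1)))>0
    p=q[m]
    if len(p)<60: print(n,'few',len(p)); return
    rng=np.random.default_rng(1); best=(0,None,None)
    for _ in range(300):
        a=p[rng.choice(len(p),3,False)]; w=np.cross(a[1]-a[0],a[2]-a[0]); L=np.linalg.norm(w)
        if L<1e-5: continue
        w/=L; k=(np.abs((p-a[0])@w)<0.001).sum()
        if k>best[0]: best=(k,w,a[0])
    p=p[np.abs((p-best[2])@best[1])<0.0015]; ctr=p.mean(0); w=np.linalg.svd((p-ctr)[::max(1,len(p)//5000)],full_matrices=False)[2][2]; w*=np.sign(w[0]*2+w[2])
    t=np.arctan2(w[0],w[2]); u=np.array([np.cos(t),0,-np.sin(t)])
    s=(p-ctr)@u; lo,hi=np.percentile(s,[1,99]); mid=ctr+u*(lo+hi)/2; cen=mid-9e-3*w; hin=cen+21e-3*u; far=cen-21e-3*u
    print(n,len(p),'tilt',round(float(t),3),'facelen',round(1000*(hi-lo),1),'centre',np.round(cen[[0,2]]*1000,1),'hinge',np.round(hin[[0,2]]*1000,1),'far',np.round(far[[0,2]]*1000,1),'n',np.round(w,3))
E
python3 - <<'E'
from h import *
st()
sp('wrist'); sp('side',fn='s13.png')
E
```

```text
t 19.3 tip_h [-0.0659  0.0039  0.0255] yaw 0.097 z [ 0.001 -0.    -1.   ] F_h [-2.25  0.05 -0.25] w 0.061
wrist 20880 tilt 0.428 facelen 38.2 centre [-27.4  19.9] hinge [-8.3 11.2] far [-46.5  28.7] n [0.415 0.024 0.91 ]
side 609 tilt 0.416 facelen 37.1 centre [-27.9  18.6] hinge [-8.7 10.2] far [-47.2  27.1] n [0.404 0.021 0.915]
```

Emit:
drive_tool([
  {"rx":0,"ry":0,"rz":0,"x":0.0005,"y":0,"z":-0.0014,"fingers":0.7},
  {"rx":0,"ry":0,"rz":0,"x":0.0011,"y":0,"z":-0.0028,"fingers":0.7},
  {"rx":0,"ry":0,"rz":0,"x":0.0017,"y":0,"z":-0.0042,"fingers":0.7},
  {"rx":0,"ry":0,"rz":0,"x":0.0023,"y":0,"z":-0.0055,"fingers":0.7},
])

```text
time: 19.9
ee_pos: [0.5136, -0.0089, 0.1007]
eef_rot: [0.999, 0.049, 0.0, 0.0]
ft_force: [-2.8, 0.4, -0.1]
width: 0.0608
```

Run:
```python
from h import *
st()
sp('wrist'); sp('side')
```

```text
t 19.9 tip_h [-0.064   0.004   0.0307] yaw 0.097 z [ 0. -0. -1.] F_h [-2.78  0.69 -0.06] w 0.0608
wrist 19453 tilt 0.532 facelen 38.6 centre [-26.5  22.3] hinge [-8.4 11.6] far [-44.6  32.9] n [0.507 0.028 0.862]
side 592 tilt 0.546 facelen 36.9 centre [-26.7  20.7] hinge [-8.8  9.8] far [-44.7  31.7] n [0.519 0.034 0.854]
```

Emit:
drive_tool([
  {"rx":0,"ry":0,"rz":0,"x":0.0012,"y":0,"z":-0.0024,"fingers":0.7},
  {"rx":0,"ry":0,"rz":0,"x":0.0024,"y":0,"z":-0.0047,"fingers":0.7},
  {"rx":0,"ry":0,"rz":0,"x":0.0037,"y":0,"z":-0.0068,"fingers":0.7},
  {"rx":0,"ry":0,"rz":0,"x":0.0051,"y":0,"z":-0.0088,"fingers":0.7},
])

```text
time: 20.5
ee_pos: [0.5187, -0.0084, 0.1096]
eef_rot: [0.999, 0.049, -0.0, 0.0]
ft_force: [-3.1, 1.0, 0.2]
width: 0.061
```

Run:
```python
from h import *
st()
sp('wrist'); sp('side')
```

```text
t 20.5 tip_h [-0.0589  0.0039  0.0396] yaw 0.097 z [-0. -0. -1.] F_h [-2.98  1.34  0.17] w 0.061
wrist 16033 tilt 0.731 facelen 37.9 centre [-24.7  26.6] hinge [-9.1 12.6] far [-40.4  40.6] n [0.667 0.027 0.744]
side 572 tilt 0.735 facelen 36.8 centre [-24.1  24.3] hinge [-8.6 10.2] far [-39.7  38.4] n [0.671 0.034 0.741]
```

Emit:
drive_tool([
  {"rx":0,"ry":0,"rz":0,"x":0.0015,"y":0,"z":-0.002,"fingers":0.7},
  {"rx":0,"ry":0,"rz":0,"x":0.0032,"y":0,"z":-0.0038,"fingers":0.7},
  {"rx":0,"ry":0,"rz":0,"x":0.0049,"y":0,"z":-0.0055,"fingers":0.7},
  {"rx":0,"ry":0,"rz":0,"x":0.0067,"y":0,"z":-0.0071,"fingers":0.7},
])

```text
time: 21.1
ee_pos: [0.5256, -0.0078, 0.1167]
eef_rot: [0.999, 0.049, 0.0, 0.0]
ft_force: [-0.6, -0.1, -0.1]
width: 0.061
```

Run:
```python
from h import *
st()
sp('wrist'); sp('side',fn='s15.png')
```

```text
t 21.1 tip_h [-0.0519  0.0039  0.0467] yaw 0.097 z [ 0. -0. -1.] F_h [-0.56 -0.03 -0.12] w 0.061
wrist 12088 tilt 0.91 facelen 34.1 centre [-22.4  28.3] hinge [-9.5 11.7] far [-35.2  44.9] n [ 0.79  -0.001  0.614]
side 499 tilt 0.925 facelen 34.7 centre [-21.9  25.8] hinge [-9.2  9. ] far [-34.5  42.5] n [ 0.799 -0.     0.602]
```

Emit:
drive_tool([
  {"rx":0,"ry":0,"rz":0,"x":0.0024,"y":0,"z":-0.0016,"fingers":0.7},
  {"rx":0,"ry":0,"rz":0,"x":0.0044,"y":0,"z":-0.003,"fingers":0.7},
  {"rx":0,"ry":0,"rz":0,"x":0.0064,"y":0,"z":-0.0044,"fingers":0.7},
  {"rx":0,"ry":0,"rz":0,"x":0.0086,"y":0,"z":-0.0056,"fingers":0.7},
])

```text
time: 21.7
ee_pos: [0.5341, -0.0069, 0.1223]
eef_rot: [0.999, 0.049, 0.0, 0.0]
ft_force: [-1.9, 0.1, 0.9]
width: 0.0607
```

Run:
```python
from h import *
st()
sp('wrist'); sp('side',fn='s16.png')
im=cv2.imread('pics/s16.png'); cv2.imwrite('pics/s16c.png',cv2.resize(im[200:330,290:490],None,fx=4,fy=4))
```

```text
t 21.7 tip_h [-0.0435  0.004   0.0523] yaw 0.097 z [ 0. -0. -1.] F_h [-1.91  0.23  0.93] w 0.0607
wrist 8292 tilt 1.113 facelen 29.6 centre [-19.2  32.6] hinge [-9.9 13.7] far [-28.5  51.4] n [ 0.897 -0.002  0.442]
side 369 tilt 1.132 facelen 32.3 centre [-18.7  29.3] hinge [-9.8 10.3] far [-27.6  48.4] n [0.905 0.    0.425]
```

View pics/s16c.png

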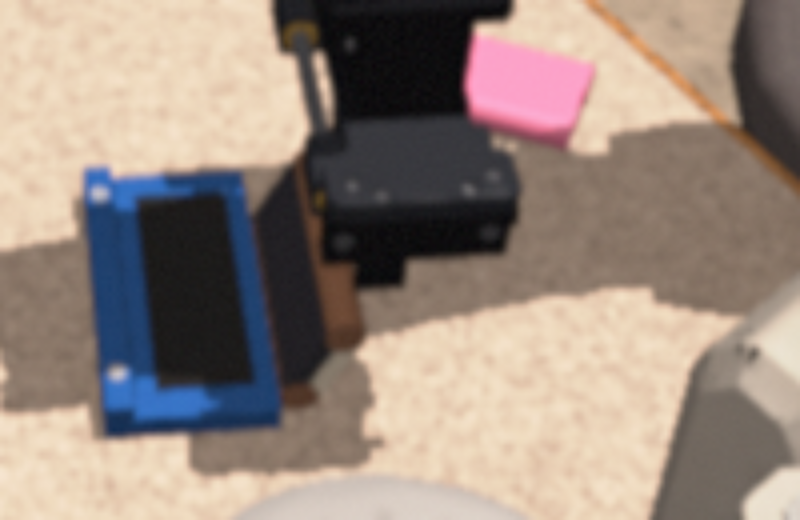

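Tilt is 1.12 rad with the hinge at the foot of the step (z about 10 mm), so step 2's band is reached. Carrying on to upright.

Emit:
drive_tool([
  {"rx":0,"ry":0,"rz":0,"x":0.0024,"y":0,"z":-0.0011,"fingers":0.7},
  {"rx":0,"ry":0,"rz":0,"x":0.0047,"y":0,"z":-0.0021,"fingers":0.7},
  {"rx":0,"ry":0,"rz":0,"x":0.007,"y":0,"z":-0.003,"fingers":0.7},
  {"rx":0,"ry":0,"rz":0,"x":0.0094,"y":0,"z":-0.0038,"fingers":0.7},
])

```text
time: 22.3
ee_pos: [0.5434, -0.0059, 0.126]
eef_rot: [0.999, 0.049, 0.0, 0.0]
ft_force: [-1.5, -0.1, 1.1]
width: 0.0606
```

Run:
```python
from h import *
st()
sp('wrist'); sp('side',fn='s17.png')
im=cv2.imread('pics/s17.png'); cv2.imwrite('pics/s17c.png',cv2.resize(im[200:330,290:490],None,fx=4,fy=4))
```

```text
t 22.3 tip_h [-0.034  0.004  0.056] yaw 0.097 z [ 0. -0. -1.] F_h [-1.5   0.    1.13] w 0.0606
wrist 4369 tilt 1.308 facelen 20.8 centre [-15.8  38.5] hinge [-10.3  18.2] far [-21.2  58.8] n [ 0.966 -0.002  0.26 ]
side 200 tilt 1.323 facelen 27.6 centre [-16.   36.2] hinge [-10.9  15.8] far [-21.2  56.5] n [ 0.969 -0.003  0.245]
```

View pics/s17c.png

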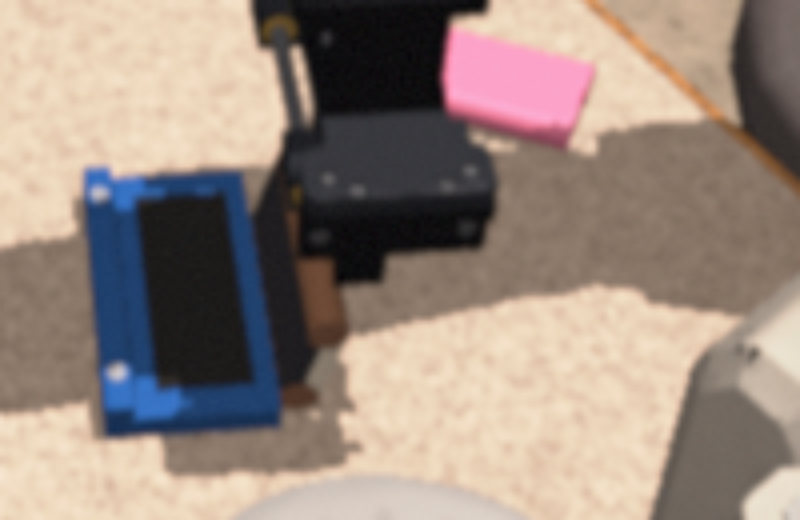

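Emit:
drive_tool([
  {"rx":0,"ry":0,"rz":0,"x":0.0025,"y":0,"z":-0.0006,"fingers":0.7},
  {"rx":0,"ry":0,"rz":0,"x":0.0049,"y":0,"z":-0.0011,"fingers":0.7},
  {"rx":0,"ry":0,"rz":0,"x":0.0074,"y":0,"z":-0.0015,"fingers":0.7},
  {"rx":0,"ry":0,"rz":0,"x":0.0099,"y":0,"z":-0.0018,"fingers":0.7},
  {"rx":0,"ry":0,"rz":0,"x":0.0124,"y":0,"z":-0.002,"fingers":0.7},
])

```text
time: 23.02
ee_pos: [0.5562, -0.0047, 0.1285]
eef_rot: [0.999, 0.049, 0.001, 0.0]
ft_force: [-2.3, 0.0, 6.3]
width: 0.0607
```

Run:
```python
from h import *
st()
sp('wrist',fn='w18.png'); sp('side',fn='s18.png')
im=cv2.imread('pics/s18.png'); cv2.imwrite('pics/s18c.png',cv2.resize(im[200:330,290:490],None,fx=4,fy=4))
```

```text
t 23.02 tip_h [-0.0212  0.004   0.0585] yaw 0.097 z [ 0.001 -0.    -1.   ] F_h [-2.25  0.25  6.32] w 0.0607
wrist 118 tilt 1.589 facelen 6.5 centre [-20.6  65.6] hinge [-20.9  44.6] far [-20.2  86.6] n [ 1.     0.004 -0.018]
side few 37
```

View pics/s18c.png

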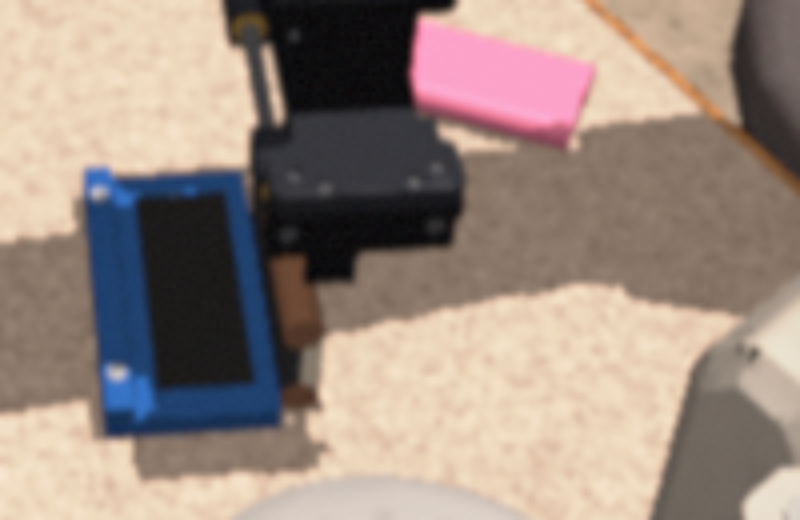

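View pics/w18.png

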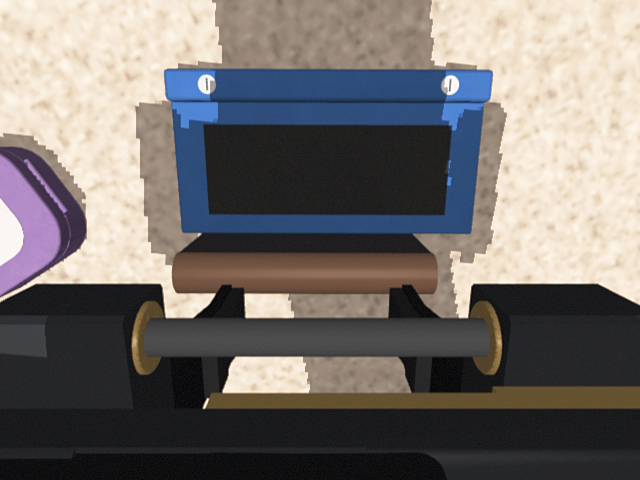

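Emit:
drive_tool([
  {"rx":0,"ry":0,"rz":0,"x":0.002,"y":0,"z":-0.0006,"fingers":0.7},
  {"rx":0,"ry":0,"rz":0,"x":0.004,"y":0,"z":-0.0007,"fingers":0.7},
  {"rx":0,"ry":0,"rz":0,"x":0.006,"y":0,"z":-0.0007,"fingers":0.7},
])

```text
time: 23.5
ee_pos: [0.5619, -0.0042, 0.1288]
eef_rot: [0.999, 0.049, 0.0, 0.0]
ft_force: [-0.7, 0.3, 4.4]
width: 0.0606
```

```bash
cat >> h.py <<'E'
def crop(tag):
    c=snap('side'); im=cv2.cvtColor(c['color'],cv2.COLOR_RGB2BGR); cv2.imwrite(f'pics/s{tag}c.png',cv2.resize(im[200:330,290:490],None,fx=4,fy=4,interpolation=cv2.INTER_CUBIC))
    q=toh(cloud(c)); m=(c['depth']>0)&(q[...,1]>0.048)&(q[...,1]<0.07)&(q[...,0]>-0.06)&(q[...,0]<0.06)&(q[...,2]>0.004)&(q[...,2]<0.075)
    hsv=cv2.cvtColor(c['color'],cv2.COLOR_RGB2HSV); br=m&(hsv[...,1]>70)&((hsv[...,0]<18)|(hsv[...,0]>172))
    p=q[br]; 
    # two brown clusters: low & high end
    for lo,hi in ((0.004,0.028),(0.028,0.07)):
        s=p[(p[:,2]>lo)&(p[:,2]<hi)]; 
        if len(s)>3: print('brown z',lo,hi,len(s),'x',np.round(np.percentile(s[:,0],[5,50,95])*1000,1),'z',np.round(np.percentile(s[:,2],[5,50,95])*1000,1))
E
python3 - <<'E'
from h import *
st(); crop(19)
snap('wrist','w19.png')
E
```

```text
t 23.5 tip_h [-0.0155  0.004   0.0588] yaw 0.097 z [ 0.001 -0.    -1.   ] F_h [-0.63  0.36  4.37] w 0.0606
brown z 0.004 0.028 37 x [-15.4  -9.3  -2.6] z [ 4.4 10.4 16. ]
brown z 0.028 0.07 132 x [-10.9  -3.    4.6] z [43.4 55.7 59.1]
```

View pics/s19c.png

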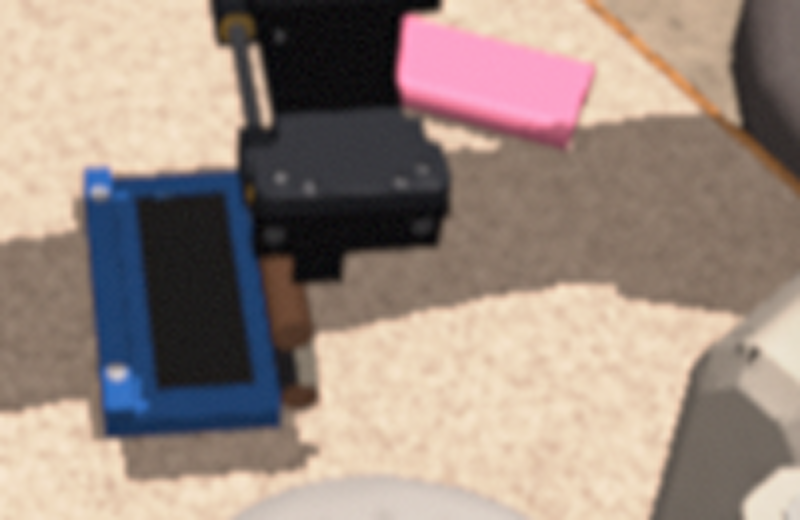

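View pics/w19.png

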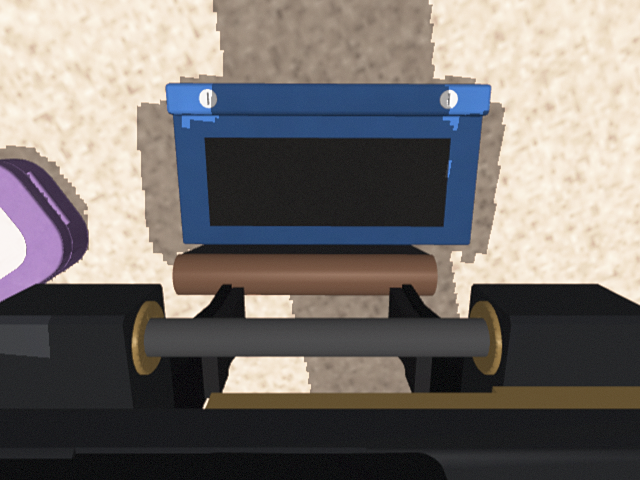

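The stone is past upright and leaning on the step: the lower brown edge is at x ≈ −9 mm and the upper one at ≈ −3 mm, so about 1.72 rad. I'll nudge it a little further, then lift off and come back lower behind it.

Emit:
drive_tool([
  {"rx":0,"ry":0,"rz":0,"x":0.002,"y":0,"z":0,"fingers":0.7},
  {"rx":0,"ry":0,"rz":0,"x":0.003,"y":0,"z":0,"fingers":0.7},
  {"rx":0,"ry":0,"rz":0,"x":0.003,"y":0,"z":-0.003,"fingers":0.7},
  {"rx":0,"ry":0,"rz":0,"x":0.003,"y":0,"z":-0.006,"fingers":0.7},
])

```text
time: 24.1
ee_pos: [0.5643, -0.0039, 0.1345]
eef_rot: [0.999, 0.049, -0.0, -0.0]
ft_force: [0.4, -0.2, 0.1]
width: 0.0609
```

Run:
```python
from h import *
st(); crop(20)
```

```text
t 24.1 tip_h [-0.0131  0.0041  0.0645] yaw 0.097 z [-0.001  0.    -1.   ] F_h [ 0.43 -0.2   0.13] w 0.0609
brown z 0.004 0.028 42 x [-16.2  -9.2  -2.6] z [ 4.5 10.4 16.8]
brown z 0.028 0.07 125 x [-8.8 -1.5  5.6] z [42.9 55.6 60. ]
```

View pics/s20c.png

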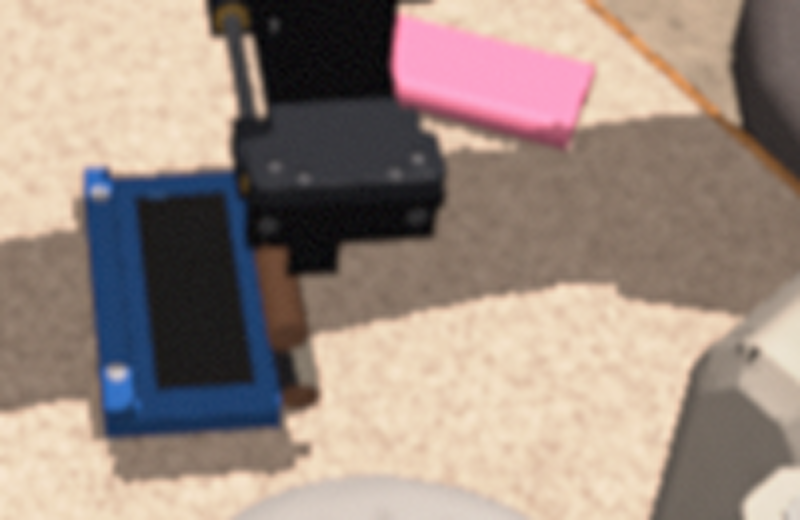

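Emit:
drive_tool([
  {"rx":0,"ry":0,"rz":0,"x":-0.01,"y":0,"z":-0.004,"fingers":0.7},
  {"rx":0,"ry":0,"rz":0,"x":-0.034,"y":0,"z":-0.002,"fingers":0.7},
  {"rx":0,"ry":0,"rz":0,"x":-0.034,"y":0,"z":0.025,"fingers":0.7},
  {"rx":0,"ry":0,"rz":0,"x":-0.028,"y":0,"z":0.025,"fingers":0.7},
  {"rx":0,"ry":0,"rz":0,"x":-0.02,"y":0,"z":0.025,"fingers":0.7},
  {"rx":0,"ry":0,"rz":0,"x":-0.014,"y":0,"z":0.025,"fingers":0.7},
])

```text
time: 24.9
ee_pos: [0.5519, -0.0051, 0.1106]
eef_rot: [0.999, 0.049, 0.001, -0.0]
ft_force: [0.9, -0.4, -0.5]
width: 0.0606
```

Run:
```python
from h import *
st(); crop(21); snap('wrist','w21.png')
```

```text
t 24.9 tip_h [-0.0254  0.0041  0.0406] yaw 0.097 z [ 0.002  0.    -1.   ] F_h [ 0.83 -0.45 -0.46] w 0.0606
brown z 0.004 0.028 41 x [-16.6  -9.2  -2.6] z [ 5.2 10.1 16.7]
brown z 0.028 0.07 126 x [-8.9 -0.9  5.8] z [41.8 55.8 59.4]
```

View pics/s21c.png

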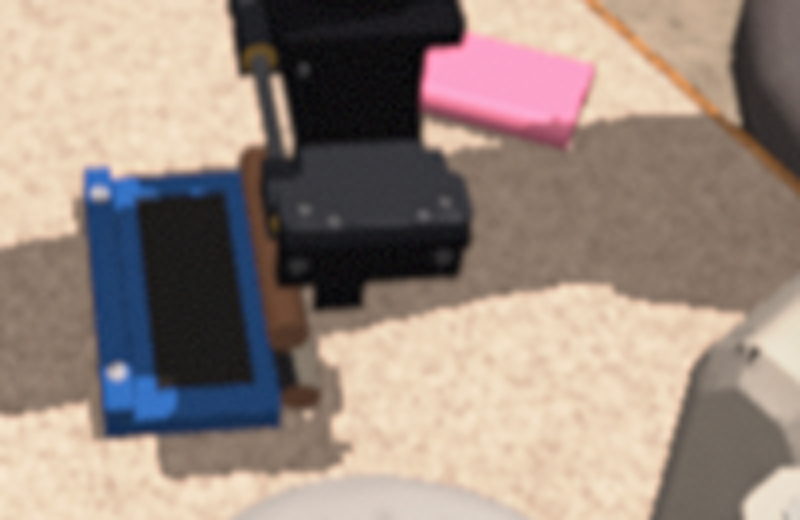

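The stone stands by itself, leaning on the step, with the fingers lower behind it. Pushing it over now.

Emit:
drive_tool([
  {"rx":0,"ry":0,"rz":0,"x":0.003,"y":0,"z":0,"fingers":0.7},
  {"rx":0,"ry":0,"rz":0,"x":0.006,"y":0,"z":0,"fingers":0.7},
  {"rx":0,"ry":0,"rz":0,"x":0.009,"y":0,"z":0,"fingers":0.7},
  {"rx":0,"ry":0,"rz":0,"x":0.012,"y":0,"z":0,"fingers":0.7},
  {"rx":0,"ry":0,"rz":0,"x":0.015,"y":0,"z":0,"fingers":0.7},
])

```text
time: 25.62
ee_pos: [0.5658, -0.0038, 0.1096]
eef_rot: [0.999, 0.049, 0.0, 0.0]
ft_force: [0.1, 0.8, -0.1]
width: 0.0612
```

Run:
```python
from h import *
st(); crop(22)
```

```text
t 25.62 tip_h [-0.0116  0.0041  0.0396] yaw 0.097 z [ 0. -0. -1.] F_h [ 0.16  0.82 -0.06] w 0.0612
brown z 0.004 0.028 52 x [-23.9 -17.5  -7.5] z [ 6.1 10.8 16.7]
brown z 0.028 0.07 129 x [ 4.8 12.8 20.1] z [33.5 46.1 50.9]
```

View pics/s22c.png

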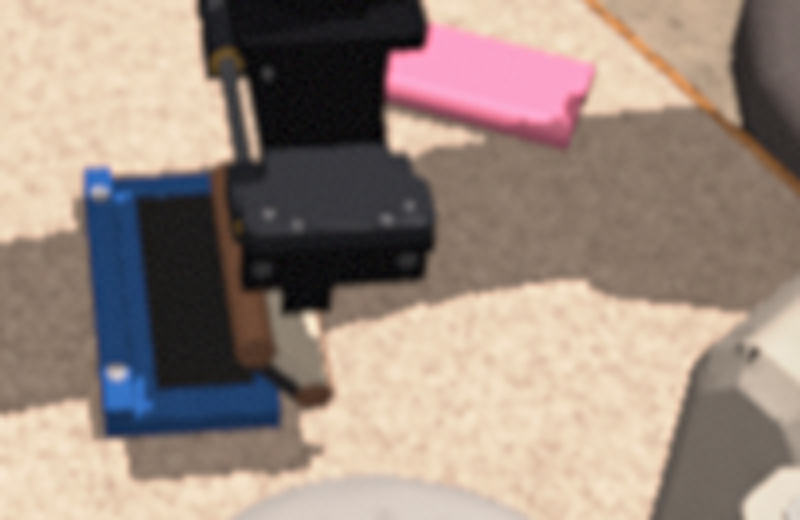

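Emit:
drive_tool([
  {"rx":0,"ry":0,"rz":0,"x":0.003,"y":0,"z":0,"fingers":0.7},
  {"rx":0,"ry":0,"rz":0,"x":0.006,"y":0,"z":0,"fingers":0.7},
  {"rx":0,"ry":0,"rz":0,"x":0.009,"y":0,"z":0,"fingers":0.7},
])

```text
time: 26.05
ee_pos: [0.5747, -0.0029, 0.1097]
eef_rot: [0.999, 0.049, 0.0, 0.0]
ft_force: [-0.1, -0.4, 0.6]
width: 0.0609
```

Run:
```python
from h import *
st(); crop(23)
```

```text
t 26.05 tip_h [-0.0026  0.004   0.0397] yaw 0.097 z [ 0. -0. -1.] F_h [-0.14 -0.42  0.63] w 0.0609
brown z 0.004 0.028 79 x [-25.5 -17.9  21.2] z [ 6.6 15.2 25.9]
brown z 0.028 0.07 114 x [11.  18.7 25.5] z [29.9 40.4 44.8]
```

View pics/s23c.png

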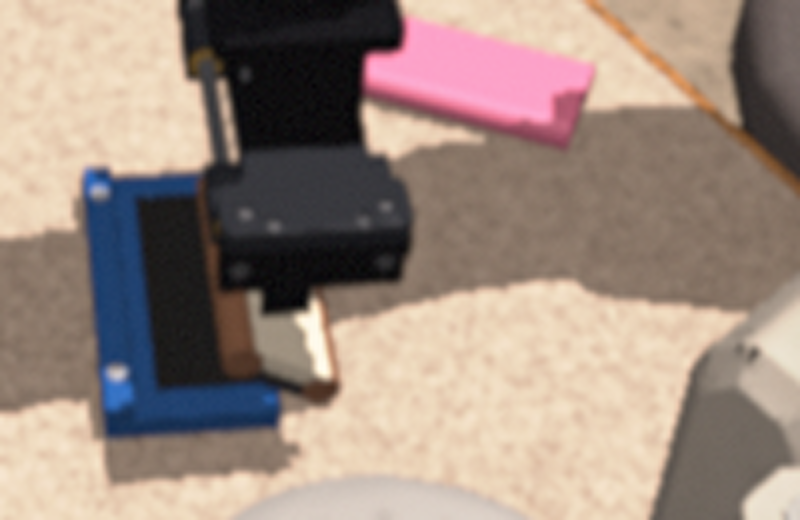

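Emit:
drive_tool([
  {"rx":0,"ry":0,"rz":0,"x":0.003,"y":0,"z":0,"fingers":0.7},
  {"rx":0,"ry":0,"rz":0,"x":0.006,"y":0,"z":0.001,"fingers":0.7},
  {"rx":0,"ry":0,"rz":0,"x":0.009,"y":0,"z":0.002,"fingers":0.7},
])

```text
time: 26.48
ee_pos: [0.5836, -0.0021, 0.1076]
eef_rot: [0.999, 0.049, 0.0, 0.0]
ft_force: [-0.0, -0.4, 0.2]
width: 0.0609
```

Run:
```python
from h import *
st(); crop(24)
```

```text
t 26.48 tip_h [0.0063 0.004  0.0376] yaw 0.097 z [ 0. -0. -1.] F_h [-0.05 -0.37  0.23] w 0.0609
brown z 0.004 0.028 101 x [-22.7  17.4  34.6] z [15.  21.7 27.1]
brown z 0.028 0.07 73 x [-22.   25.8  33.1] z [28.4 30.7 33. ]
```

View pics/s24c.png

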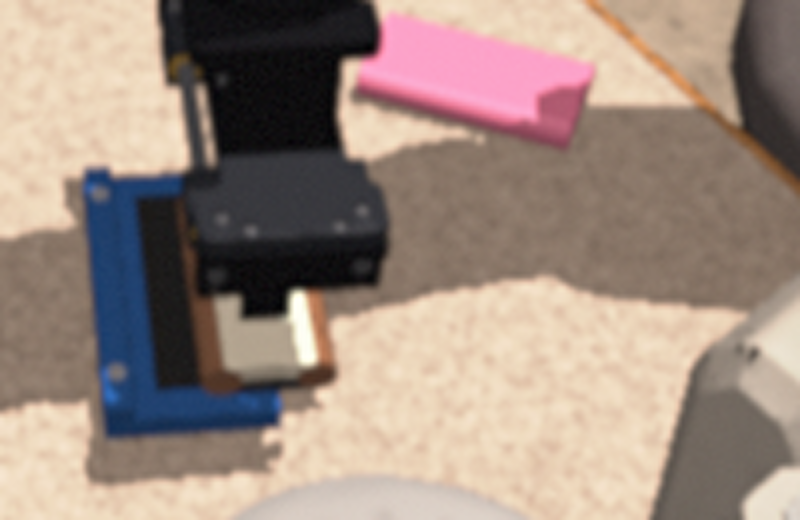

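The stone lies on the bed white face up, overhanging the front by about 23 mm. I'll lift off, go round in front of it, and look before pushing back.

Emit:
drive_tool([
  {"rx":0,"ry":0,"rz":0,"x":0,"y":0,"z":-0.015,"fingers":0.7},
  {"rx":0,"ry":0,"rz":0,"x":-0.03,"y":0,"z":-0.015,"fingers":0.7},
  {"rx":0,"ry":0,"rz":0,"x":-0.063,"y":0,"z":-0.015,"fingers":0.7},
  {"rx":0,"ry":0,"rz":0,"x":-0.063,"y":0,"z":-0.015,"fingers":0.7},
])

```text
time: 27.02
ee_pos: [0.5194, -0.0086, 0.1236]
eef_rot: [0.999, 0.049, -0.0, 0.001]
ft_force: [0.4, 0.4, 0.8]
width: 0.0608
```

```bash
cat >> h.py <<'E'
def final(n,tag=None):
    c=snap(n,f'{n}_{tag}.png' if tag else None); q=toh(cloud(c)); hsv=cv2.cvtColor(c['color'],cv2.COLOR_RGB2HSV)
    box=(c['depth']>0)&(q[...,0]>-0.04)&(q[...,0]<0.075)&(abs(q[...,1])<0.1)
    sm=box&(q[...,2]>0.024)&(q[...,2]<0.045)
    nb,lab,stt,_=cv2.connectedComponentsWithStats(sm.astype(np.uint8))
    k=1+np.argmax(stt[1:,4]); p=q[lab==k]; rc=rect(p)
    up=p[p[:,2]>0.0275]; w=np.linalg.svd(up-up.mean(0),full_matrices=False)[2][2]
    print(n,'stone top n',len(p),'z',np.round(np.percentile(p[:,2],[5,50,95])*1000,1),'ctr',np.round(rc[0]*1000,1),'size',np.round(rc[1],1),'ang',round(rc[2],2),'normal',np.round(w*np.sign(w[2]),3))
    blue=box&(hsv[...,0]>100)&(hsv[...,0]<130)&(hsv[...,1]>100)
    b=q[blue]; rb=rect(b[np.abs(b[:,2]-0.018)<0.008]); print('   holder blue ctr',np.round(rb[0]*1000,1),'size',np.round(rb[1],1),'ang',round(rb[2],2))
E
python3 - <<'E'
from h import *
st(); final('side','25'); final('wrist','25'); crop(25)
E
```

```text
t 27.02 tip_h [-0.0583  0.0036  0.0536] yaw 0.097 z [-0.    -0.001 -1.   ] F_h [0.48 0.37 0.82] w 0.0608
side stone top n 1545 z [27.  31.1 33.3] ctr [5.3 8.9] size [ 59.6 114. ] ang 0.01 normal [0.005 0.002 1.   ]
   holder blue ctr [38.6  1.6] size [ 72.8 149.4] ang 0.05
wrist stone top n 33359 z [29.7 32.5 33.6] ctr [6.  8.3] size [ 58.9 110.5] ang 0.09 normal [ 0.004 -0.     1.   ]
   holder blue ctr [35.9 -1.5] size [149.7  68.6] ang 89.82
brown z 0.004 0.028 100 x [-22.9  -8.6  34.7] z [14.6 22.7 27.4]
brown z 0.028 0.07 66 x [-21.4   6.   32. ] z [28.2 30.6 32.6]
```

View pics/wrist_25.png

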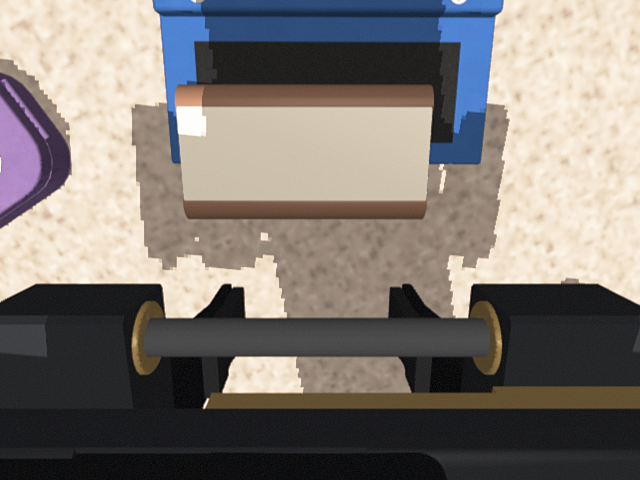

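View pics/s25c.png

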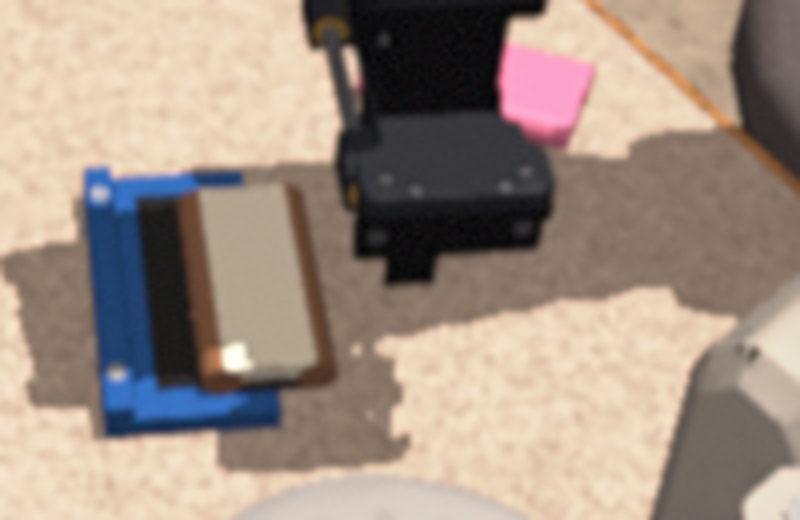

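White face up, square, centre at about (6, 9) mm in the holder frame. Dropping to z ≈ 18 mm and pushing it back towards the stop.

Emit:
drive_tool([
  {"rx":0,"ry":0,"rz":0,"x":0,"y":0,"z":0.025,"fingers":0.7},
  {"rx":0,"ry":0,"rz":0,"x":0,"y":0,"z":0.0355,"fingers":0.7},
  {"rx":0,"ry":0,"rz":0,"x":0.012,"y":0,"z":0.0355,"fingers":0.7},
  {"rx":0,"ry":0,"rz":0,"x":0.018,"y":0,"z":0.0355,"fingers":0.7},
  {"rx":0,"ry":0,"rz":0,"x":0.022,"y":0,"z":0.0355,"fingers":0.7},
  {"rx":0,"ry":0,"rz":0,"x":0.026,"y":0,"z":0.0355,"fingers":0.7},
  {"rx":0,"ry":0,"rz":0,"x":0.03,"y":0,"z":0.0355,"fingers":0.7},
  {"rx":0,"ry":0,"rz":0,"x":0.034,"y":0,"z":0.0355,"fingers":0.7},
  {"rx":0,"ry":0,"rz":0,"x":0.038,"y":0,"z":0.0355,"fingers":0.7},
])

```text
time: 28.3
ee_pos: [0.5577, -0.0047, 0.0873]
eef_rot: [0.999, 0.049, -0.001, 0.0]
ft_force: [-13.4, -1.6, 12.6]
width: 0.0607
```

Run:
```python
from h import *
st(); final('side','26'); final('wrist','26'); crop(26)
```

```text
t 28.3 tip_h [-0.02    0.0039  0.0173] yaw 0.097 z [-0.003 -0.001 -1.   ] F_h [-13.54  -0.3   12.6 ] w 0.0607
side stone top n 1300 z [26.3 31.6 33.9] ctr [9.4 9. ] size [ 81.1 113.6] ang 0.16 normal [-0.009  0.003  1.   ]
   holder blue ctr [25.6  2. ] size [ 99.2 148.6] ang 0.38
wrist stone top n 47754 z [29.4 32.5 33.7] ctr [16.1  8.2] size [ 71.2 110.4] ang 0.07 normal [0.021 0.    1.   ]
   holder blue ctr [38.2 -1.6] size [150.2  73.8] ang 89.91
brown z 0.004 0.028 96 x [-6.9 34.9 51. ] z [16.  22.4 27.8]
brown z 0.028 0.07 81 x [-5.1 41.6 49.3] z [28.3 30.6 33. ]
```

View pics/s26c.png

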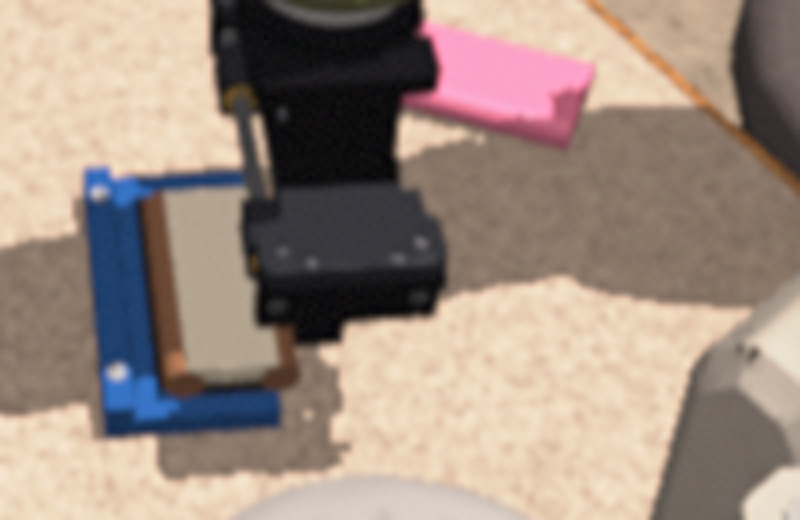

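The stone is moving back (rear rim at x ≈ 51 mm), but the pads are dragging down on it (Fz 12.6 N). I'll release, raise slightly, and push on.

Emit:
drive_tool([
  {"rx":0,"ry":0,"rz":0,"x":-0.004,"y":0,"z":0,"fingers":0.7},
  {"rx":0,"ry":0,"rz":0,"x":-0.004,"y":0,"z":-0.001,"fingers":0.7},
  {"rx":0,"ry":0,"rz":0,"x":0,"y":0,"z":-0.0015,"fingers":0.7},
  {"rx":0,"ry":0,"rz":0,"x":0.003,"y":0,"z":-0.002,"fingers":0.7},
  {"rx":0,"ry":0,"rz":0,"x":0.006,"y":0,"z":-0.0025,"fingers":0.7},
  {"rx":0,"ry":0,"rz":0,"x":0.009,"y":0,"z":-0.003,"fingers":0.7},
])

```text
time: 29.2
ee_pos: [0.5676, -0.0036, 0.09]
eef_rot: [0.999, 0.049, -0.0, -0.0]
ft_force: [-1.6, 0.5, -0.8]
width: 0.0609
```

Run:
```python
from h import *
st(); crop(27); snap('wrist','w27.png')
```

```text
t 29.2 tip_h [-0.0097  0.0041  0.02  ] yaw 0.097 z [-0. -0. -1.] F_h [-1.57  0.63 -0.76] w 0.0609
brown z 0.004 0.028 87 x [ 2.  43.9 58.2] z [16.7 22.6 27.5]
brown z 0.028 0.07 77 x [ 2.9 50.1 57.8] z [28.5 30.8 33.1]
```

View pics/w27.png

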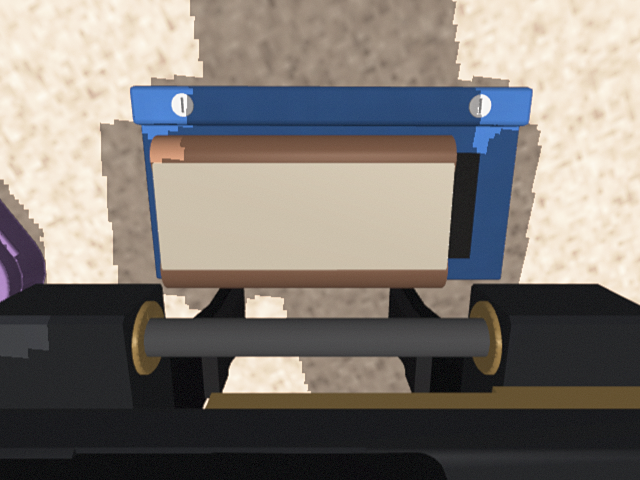

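Emit:
drive_tool([
  {"rx":0,"ry":0,"rz":0,"x":0.0015,"y":0,"z":-0.0002,"fingers":0.7},
  {"rx":0,"ry":0,"rz":0,"x":0.003,"y":0,"z":-0.0004,"fingers":0.7},
  {"rx":0,"ry":0,"rz":0,"x":0.004,"y":0,"z":-0.0005,"fingers":0.7},
  {"rx":0,"ry":0,"rz":0,"x":0.0045,"y":0,"z":-0.0005,"fingers":0.7},
])

```text
time: 29.8
ee_pos: [0.5718, -0.0032, 0.0905]
eef_rot: [0.999, 0.049, -0.0, 0.0]
ft_force: [-2.9, 0.6, 0.7]
width: 0.0608
```

Run:
```python
from h import *
st(); crop(28); snap('wrist','w28.png')
```

```text
t 29.8 tip_h [-0.0056  0.004   0.0205] yaw 0.097 z [-0.001 -0.    -1.   ] F_h [-2.87  0.85  0.65] w 0.0608
brown z 0.004 0.028 67 x [ 7.8 47.3 59.5] z [16.7 21.5 26.9]
brown z 0.028 0.07 68 x [ 7.4 14.2 59.1] z [28.4 31.4 33.2]
```

View pics/w28.png

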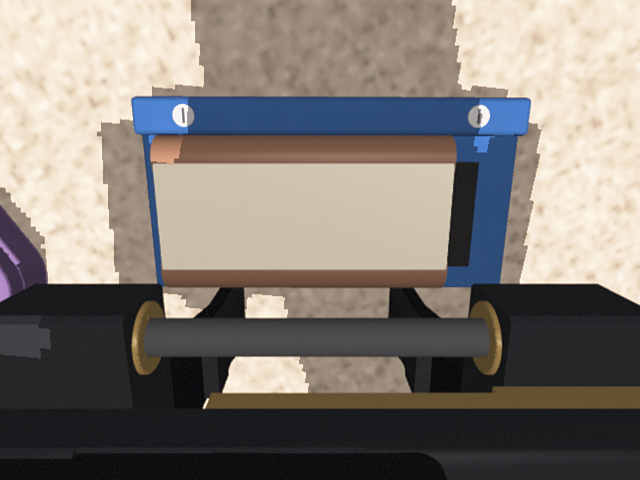

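Emit:
drive_tool([
  {"rx":0,"ry":0,"rz":0,"x":0.001,"y":0,"z":-0.0002,"fingers":0.7},
  {"rx":0,"ry":0,"rz":0,"x":0.0015,"y":0,"z":-0.0002,"fingers":0.7},
])

```text
time: 30.15
ee_pos: [0.5721, -0.0031, 0.0902]
eef_rot: [0.999, 0.049, -0.002, 0.0]
ft_force: [-9.3, -0.2, 1.1]
width: 0.061
```

Emit:
drive_tool([
  {"rx":0,"ry":0,"rz":0,"x":-0.01,"y":0,"z":0,"fingers":0.7},
  {"rx":0,"ry":0,"rz":0,"x":-0.05,"y":0,"z":0,"fingers":0.7},
  {"rx":0,"ry":0,"rz":0,"x":-0.06,"y":0,"z":-0.06,"fingers":0.7},
  {"rx":0,"ry":0,"rz":0,"x":-0.06,"y":0,"z":-0.12,"fingers":0.7},
  {"rx":0,"ry":0,"rz":0,"x":-0.06,"y":0,"z":-0.12,"fingers":0.7},
])

```text
time: 30.78
ee_pos: [0.5162, -0.0087, 0.2161]
eef_rot: [0.999, 0.049, 0.005, 0.001]
ft_force: [-0.1, -0.2, 0.0]
width: 0.0611
```

Run:
```python
from h import *
st(); final('side','29'); final('wrist','29'); crop(29)
for l in ['scaler','probe','bur_block','splint_case','paste_tube','cast_upper']:
    print(l,[(round(d['confidence'],2),np.round(d['centre'],3).tolist()) for n in ('side',) for d in nets.find_in(l,n)][:2])
```

```text
t 30.77 tip_h [-0.0607  0.0037  0.1461] yaw 0.097 z [ 0.01  -0.002 -1.   ] F_h [-0.08 -0.21  0.04] w 0.0611
side stone top n 1562 z [26.7 31.  33.3] ctr [34.8  9.8] size [ 59.5 113.7] ang 0.25 normal [0.002 0.002 1.   ]
   holder blue ctr [38.4  1.4] size [149.1  73.2] ang 89.93
wrist stone top n 16984 z [29.3 32.4 33.7] ctr [35.5  8.4] size [ 59.9 110.6] ang 0.06 normal [-0.003 -0.     1.   ]
   holder blue ctr [38.2 -1.4] size [149.2  73.5] ang 90.0
brown z 0.004 0.028 66 x [ 8.2 21.  59. ] z [17.1 21.5 26.1]
brown z 0.028 0.07 60 x [ 7.5 13.4 59.2] z [28.2 30.5 33.3]
scaler [(0.46, [0.527, -0.274, 0.008])]
probe []
bur_block [(0.57, [0.701, 0.198, 0.023])]
splint_case []
paste_tube [(0.75, [0.792, -0.0, 0.016])]
cast_upper [(0.74, [0.794, 0.13, 0.012]), (0.64, [0.636, 0.032, 0.014])]
```

View pics/wrist_29.png

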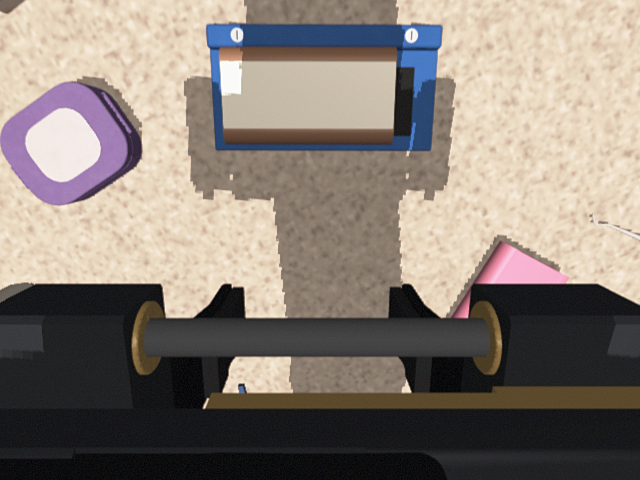

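View pics/side_29.png

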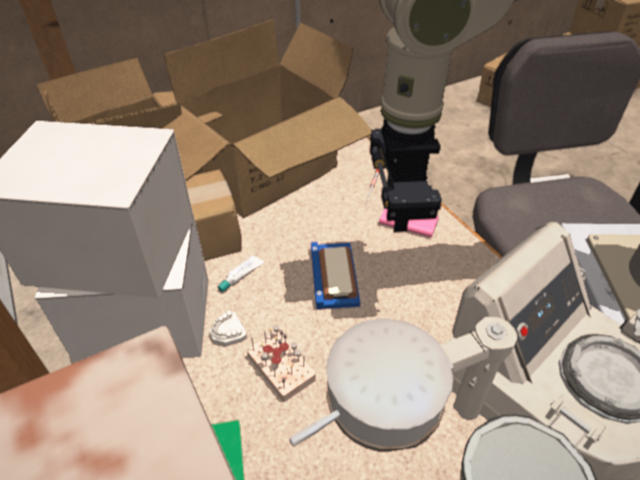

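Run:
```python
from h import *
print(workorder.close_job())
```

```text
the job is handed in; nothing more can be done
None
```

The stone is on the holder's bed, white face up and against the rear stop, and I've handed the job in at about 31 s of the 72 s allowed.

**What I did:** I pushed the dark-grey stone flat against the holder's front face. I tipped it up on its edge with 2–3 N fingertip force and pushed it over onto the bed. Then I pushed it back against the stop and drew the arm clear.

**Failed tries:** The first two tips pushed too hard, 14–20 N, and the hinge edge climbed about 5 mm up the step. I lowered the stone after the first try. On the second it fell back flat onto the bench, 6 mm off the step. I re-seated it and the third try worked. By my measurements no height limit was neared.

**Last checks:**

| Check | Side camera | Wrist camera | Allowed |
|---|---|---|---|
| Stone centre x, mm | 34.8 | 35.5 | 28 to 37 |
| Stone off the holder's middle, mm | 8 | 10 | up to 22 |
| Yaw, degrees | 0.3 | 0.1 | about 5.7 |
| Top face height, mm | 31 | 32 | about 32 (nominal) |
| Top face tilt, rad | 0.003 | 0.003 | 0.1 |

- **Contact:** The tool force read about zero with the arm clear, so the robot touches nothing.
- **Disagreement:** The stop limits the centre to 34 mm, so the 34.8 and 35.5 mm readings are 1–1.5 mm too high, from calibration.
- **Other things:** The bur block, paste tube and cast were found where they started.
- **Not confirmed:** The scaler was found with low confidence, 18 mm from its first reading while half hidden by the arm. The probe and splint case were not found in the last side view; the case is visible in the last wrist picture. The fingers never went near the scaler or the probe.

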